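Check plaster mould pockets with a depth rod on a levelled board

TASK

Level the empty tilting board by turning its knob until its edges are flush with the tops of the two brass posts, then stand every plaster mould upright on the board. Take the depth rod from its stand and, from the lowest mould to the tallest, lower it into the mould's pocket until it bottoms out and hold it pressed down there, upright, for two seconds before going on to the next. Finally put the rod back in its stand, leaving the board level with all the moulds standing on it and the other things undisturbed.

Things in the scene. Friction and masses are not known exactly. Their poses are not given: they have to be found in the camera images.
- level_base: Fixed base of the levelling stand, wooden, 210 mm (x) by 290 mm (y) by 10 mm, with a tongue to -x that carries the tilt knob and two 12 mm brass posts at x = -89, y = +/-155 mm whose tops (50 mm above the table) show where the level board's top lies. Origin: centre of its underside, on the table; z up, the knob on its -x side. It stays where it is.
- board (a joint): Tilt of the rocking plywood board (200 mm in base x, 280 mm in base y, 12 mm thick) about a pivot along base y under its middle, rad: 0 = level, positive = the edge towards the knob is high. It follows the knob: 0.04 rad of tilt per rad of knob. It starts 0.06 to 0.105, knob edge high. Pushing on it with less than 25 N does not tilt it.
- board_centre (a point): Centre of the board's upper face; x, y, z run with the board (as the base's when level). 50 mm above the table when level.
- tilt_knob (a joint): Angle of the tilt knob about the vertical, rad, anticlockwise seen from above is positive; 0 = board level (range -1.6 to 3.6). Turn clockwise from above to lower the knob edge of the board. Friction 0.08 N m; it stays where it is left.
- knob_grip (a point): On the knob's axis, 82 mm above the table and 150 mm in front (-x) of the base's centre. The knob is an upright bar 44 mm long, 13 mm thick, from 60 to 95 mm above the table, its long side along this point's x axis (which turns with the knob; x of the base at knob angle 0); grip it across the 13 mm from above.
- depth_rod: Depth rod, 137 mm long, 0.125 kg with its collar. Origin: centre of its flat foot, z along the rod to the handle. Rod 10 mm in diameter up to z = 95 mm, round wooden handle 18 mm in diameter from 95 to 137 mm (grip it here). It starts upright in its stand, foot on the hole's floor.
- stop_collar (a joint): Height of the loose brass stop collar (34 mm in diameter, 9 mm high) along the rod, m: 0 = lowest, its underside 12 mm above the foot; range 0 to 0.070. It slides down by its own weight and is pushed up by the rim of any hole the rod enters: with the rod bottomed out it reads the hole's depth less 12 mm.
- collar_under (a point): Centre of the stop collar's underside, on the rod's axis; z along the rod.
- rod_stand: Fixed wooden block 70x70x50 mm with a blind hole in the middle of its top, 18 mm in diameter and 42 mm deep. Origin: centre of its underside, on the table.
- mould_1: The lowest plaster mould: a block 52x52 mm, 45 mm high, with a round blind pocket 24 mm in diameter and 30 mm deep in the middle of its top. Origin: centre of its underside; z up, x and y along its sides. Starts upright on the table. May be absent.
- mould_2: The second lowest plaster mould: a block 52x52 mm, 57 mm high, with a round blind pocket 24 mm in diameter and 41 mm deep in the middle of its top. Origin: centre of its underside; z up, x and y along its sides. Starts upright on the table. May be absent.
- mould_3: The second tallest plaster mould: a block 52x52 mm, 69 mm high, with a round blind pocket 24 mm in diameter and 52 mm deep in the middle of its top. Origin: centre of its underside; z up, x and y along its sides. Starts upright on the table. May be absent.
- mould_4: The tallest plaster mould: a block 52x52 mm, 81 mm high, with a round blind pocket 24 mm in diameter and 63 mm deep in the middle of its top. Origin: centre of its underside; z up, x and y along its sides. Starts upright on the table. May be absent.
- banding_wheel: Fixed banding wheel (small turntable) between the moulds and the board: round plate 210 mm in diameter, its top 100 mm above the table, with a pot on it that reaches 150 mm. Origin: on its axis, at the table. Keep clear of it.
- ring_cutter: Small ring cutter, 49 mm across, 28 mm high, a bystander. Origin: middle of its underside.
- wood_rib: Flat wooden rib 62x96x8 mm, a bystander. Origin: middle of its underside.
- kidney: Flat rubber kidney 46x92x8 mm, a bystander. Origin: middle of its underside.
- scraper: Scraper 74x110x14 mm, a bystander. Origin: middle of its underside.
- lump: Lump of clay, 57x59x45 mm, a bystander. Origin: middle of its underside.
- needle: Needle tool 177 mm long, 12 mm high, a bystander. Origin: middle of its underside.
Not all that is in view belongs to the job. What is shaped like the depth_rod but red is not meant.

How it is judged:
By the outcome, as a careful person would: the job done as asked, in the order asked, and still so for the second after the job is handed in, with the robot touching nothing.
Of mould_1, mould_2, mould_3, mould_4 only 3 to 4 are there at a start; the rules pass over those that are not, and their reading is None.
At some moment in a run one of mould_1, mould_2, mould_3, mould_4 may be knocked a few centimetres aside while the robot is not near it.
It also fails if it takes over 210 s, if anything falls off the work surface, if the arm or the gripper's body presses on something with over 40 N, if the wrist force passes 120 N, or if a joint passes its speed limit or range.

ROBOT

A 7-joint arm with a two-finger parallel gripper is mounted at the origin on a cart in front of the work surface, level with it; the furniture and walls round the work are solid. World frame = base frame: x ahead of the robot, y to its left, z up, the work surface at z = 0. Lengths are in m, angles in degrees, forces in N, time in s.
With the tool pointing down it reaches from about 0.425 to 0.875 m from the base axis. Payload 4.7 kg.
Tool frame: the origin (TCP) lies between the finger pads; the fingertips stand 8 mm ahead of it and the grasp point (between the pads) lies 11 mm behind it; x points along the fingers, z is the direction in which the jaws open and shut, and the axes are right-handed (so a half turn about x gives the same grasp; the last joint's range is limited). The gripper opens to 87 mm and grips with 3 to 60 N. Pads are 19 mm wide; open, the fingers measure 117 mm over their backs; the gripper's body (75 mm by 190 mm) begins 51 mm behind the grasp point.
Start: joints at [0.808, 18.392, -4.016, 83.108, 1.295, 78.541, -3.26], TCP at [0.65, -0, 0.231] pointing down, gripper open.
Joint ranges: [-163.93, 163.93], [-17.29, 119.83], [-79.2, 71.16], [3.27, 140.29], [-89.18, 269.18], [5.43, 117.66], [-154.24, 154.24]. Speed limits (degrees/s): [147.25, 147.25, 180, 180, 180, 180, 180].

INTERFACE

Orientations are given as [roll, pitch, yaw] about the fixed x, y, z axes, in that order (R = Rz(yaw) Ry(pitch) Rx(roll)).
In Python, from cell import telemetry, vision, sign_off gives the robot as it stands. The module is installed in compiled form; this text tells all that it offers.
- The arm moves only by the tool drive_tool, never from a script. Its arguments are lists of equal length, an entry for each row: "offset": the shift along the tool's x, y, z in m, a list of three; "angular": the turn, a rotation vector about the tool's x, y, z in rad, a list of three. A call has 1 to 10 rows; each row is the pose to reach, as a shift and turn from the pose measured when the call began, along the tool's axes at that moment; what a row does not reach only later rows make up. A row lasts 1/8 s, in which the tool goes at most 62.5 mm and 10.7 degrees, less where a joint would pass 70% of its speed; a pose out of reach is approached as far as the arm can. A call with a gripper value outside its range is refused whole. "fingers" is the closure, from -1 (fully open) to 1 (shut), set as the call begins (left out, the last holds). The fingers move at their own pace and stop on an object; "squeeze" is the grip in N (left out, the last holds). Time passes only in rows, so rows that repeat a pose let the fingers close. It gives the time, the measured TCP pose, the force and the opening at its end, in the units of the state.
- telemetry.get_obs(): the state, without advancing time (a new reading comes with each control period).
- vision.read_camera(name): name is "scene" or "side" or "wrist"; returns a dict with "pixels" (420x560x3 uint8, red, green, blue), "intrinsics" (3x3 intrinsics, pixels), "distortion" ([k1, k2, p1, p2, k3] as OpenCV has them; the pictures are not rectified), "world_from_camera" (4x4, takes a point from camera to world coordinates); the wrist camera has in their place "T_tool_cam" (4x4, takes a point from camera to tool coordinates, whose origin is the TCP and whose axes are the tool frame's). Camera axes: x right, y up, looking along -z (the intrinsics and any distortion apply to the point x, -y, -z); pixel columns grow to the right and rows downward; lengths in m; the calibration is good to about 2 mm. A picture is of the moment at which its call begins: read the wrist's pose just before it. There is no depth.
- sign_off(): hands the job in, once; it reports no verdict.
The state is a dict: "time_s": time; "qpos": joint angles; "joint_velocities": joint speeds; "effort": joint torques, N m; "tool_pos": TCP position; "tool_rot": TCP orientation; "force": force on the tool from outside, world axes, zero at the start; "wrist_torque": the same for the moment, N m; "grip_width": finger opening in m.
Only numpy, scipy, OpenCV 4.12 (cv2) and the standard library are available. Lean on these libraries where they do the work, as an engineer would, in place of code of your own. Each camera call takes 0.05 s, during which the arm holds its last target.

## Working session

There is one attempt and no reset: what is moved stays moved. The work goes in short steps, Python scripts to look and compute and a tool call to move; the robot and the scene stay as the last step left them, time stands still between calls to the robot, and variables do not carry over. Pictures are saved under pics/ and viewed, and the job is handed in when it is done.

Besides the shell and the picture viewer there is one more tool, called after "Request:" in YAML: its name, and indented under it one key for each argument. drive_tool: Moves the arm, as the interface text tells. Its arguments: {"type":"object","properties":{"offset":{"type":"array"},"angular":{"type":"array"},"fingers":{"type":"number"},"squeeze":{"type":"number"}},"required":["offset","angular"]}

```bash
ls; mkdir -p pics; cat > h.py <<'E'
import numpy as np, cv2
from cell import telemetry, vision, sign_off
from scipy.spatial.transform import Rotation as R
def snap(name,fn):
    s=telemetry.get_obs()
    c=vision.read_camera(name)
    p=np.array(c['pixels']); cv2.imwrite('pics/'+fn+'.png',p[:,:,::-1])
    K=np.array(c['intrinsics']);D=np.array(c['distortion'],float)
    if 'world_from_camera' in c: T=np.array(c['world_from_camera'])
    else:
        W=np.eye(4);W[:3,:3]=rot(s);W[:3,3]=s['tool_pos'];T=W@np.array(c['T_tool_cam'])
    np.savez('pics/'+fn+'.npz',K=K,D=D,T=T)
    return p,K,D,T
def rot(s): return R.from_euler('xyz',s['tool_rot'],degrees=True).as_matrix()
def load(fn):
    z=np.load('pics/'+fn+'.npz'); return z['K'],z['D'],z['T']
def ray(fn,uv):
    K,D,T=load(fn)
    u=cv2.undistortPoints(np.array([[uv]],float),K,D)[0,0]
    d=T[:3,:3]@np.array([u[0],-u[1],-1]); return T[:3,3],d/np.linalg.norm(d)
def atz(fn,uv,z):
    o,d=ray(fn,uv); return o+d*(z-o[2])/d[2]
def tri(*obs):
    A=np.zeros((3,3));b=np.zeros(3)
    rs=[ray(f,uv) for f,uv in obs]
    for o,d in rs:
        P=np.eye(3)-np.outer(d,d);A+=P;b+=P@o
    x=np.linalg.solve(A,b); return x,[np.linalg.norm((np.eye(3)-np.outer(d,d))@(x-o)) for o,d in rs]
def proj(fn,X):
    K,D,T=load(fn); X=np.atleast_2d(X); c=(X-T[:3,3])@T[:3,:3]; c=c*[1,-1,-1]
    return cv2.projectPoints(c.reshape(-1,1,3),np.zeros(3),np.zeros(3),K,D)[0][:,0]
E
python3 - <<'E'
from h import *
print(telemetry.get_obs())
for n in ['scene','side','wrist']:
    p,K,D,T=snap(n,n+'0'); print(n,K.tolist(),D,T.round(3).tolist())
E
```

```text
pics
{'time_s': 0.0, 'qpos': array([ 0.80696693, 18.4417429 , -4.01522173, 83.17653605,  1.29484438,
       78.54006028, -3.25992653]), 'joint_velocities': array([-0.02181337,  0.00908659, -0.05159072,  0.06328938, -0.01133325,
       -0.14929133, -0.03896808]), 'effort': array([-2.58547143e-04, -4.91284704e+01, -4.03903294e-01, -3.12526345e+01,
       -6.40594075e-02,  4.37659642e-02,  1.61017233e-04]), 'tool_pos': array([ 6.49451126e-01, -4.26204744e-05,  2.29416725e-01]), 'tool_rot': array([-177.10729402,   89.88675171, -177.10472649]), 'force': array([0.96315636, 0.30875806, 0.01183732]), 'wrist_torque': array([ 0.02324474, -0.04929915, -0.0020261 ]), 'grip_width': 0.08709866806510545}
scene [[422.95235772877385, 0.0, 278.4589087824867], [0.0, 422.95235772877385, 211.79308978864768], [0.0, 0.0, 1.0]] [-0.07032382  0.          0.          0.          0.        ] [[-0.787, 0.363, -0.498, 0.047], [-0.616, -0.442, 0.652, 0.673], [0.017, 0.821, 0.571, 0.629], [0.0, 0.0, 0.0, 1.0]]
side [[436.07148804084943, 0.0, 280.93927065167304], [0.0, 436.07148804084943, 213.7096644947308], [0.0, 0.0, 1.0]] [-0.05780933  0.          0.          0.          0.        ] [[-0.998, -0.044, 0.039, 0.576], [0.059, -0.645, 0.762, 0.957], [-0.009, 0.763, 0.646, 0.856], [0.0, 0.0, 0.0, 1.0]]
wrist [[357.6112982159233, 0.0, 273.56703551478256], [0.0, 357.6112982159233, 211.01170661694616], [0.0, 0.0, 1.0]] [-0.04592231  0.          0.          0.          0.        ] [[1.0, -0.0, 0.002, 0.649], [-0.0, 0.955, 0.295, 0.081], [-0.002, -0.295, 0.955, 0.383], [0.0, 0.0, 0.0, 1.0]]
```

View pics/scene0.png

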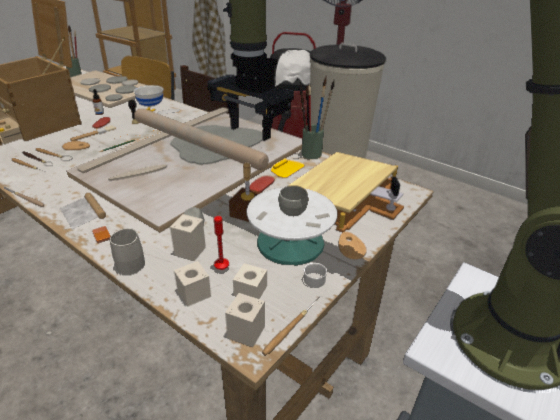

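View pics/side0.png

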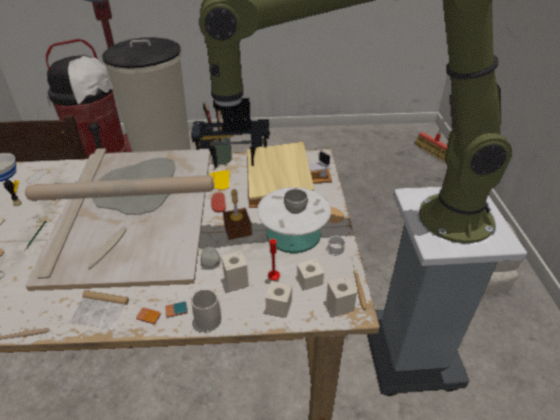

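View pics/wrist0.png

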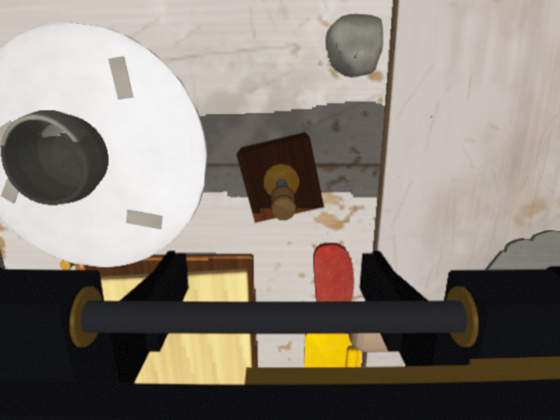

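```bash
python3 - <<'E'
import cv2
a=cv2.imread('pics/scene0.png');b=cv2.imread('pics/side0.png')
cv2.imwrite('pics/c1.png',cv2.resize(a[170:370,140:360],(792,720)[:2] and (660,600),interpolation=cv2.INTER_CUBIC))
cv2.imwrite('pics/c2.png',cv2.resize(b[120:340,180:380],None,fx=2.7,fy=2.7,interpolation=cv2.INTER_CUBIC))
cv2.imwrite('pics/c3.png',cv2.resize(a[130:280,230:430],None,fx=4,fy=4,interpolation=cv2.INTER_CUBIC))
E
```

```text
(no output)
```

View pics/c1.png

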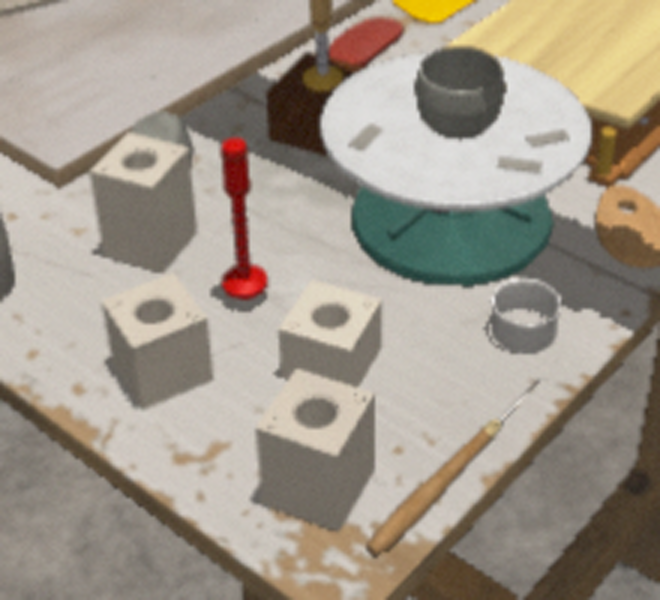

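View pics/c2.png

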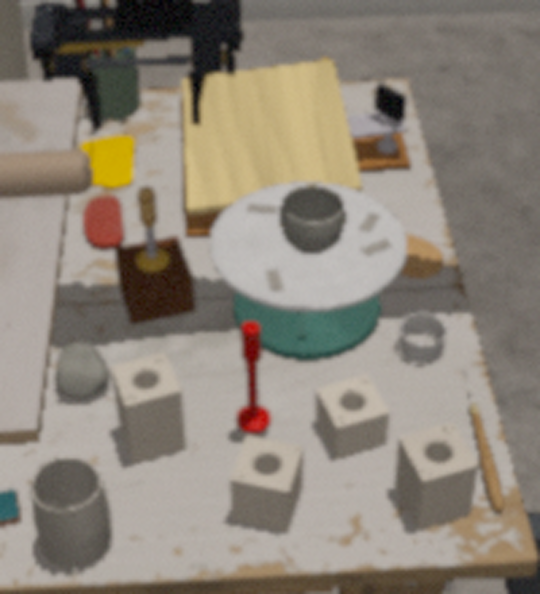

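View pics/c3.png

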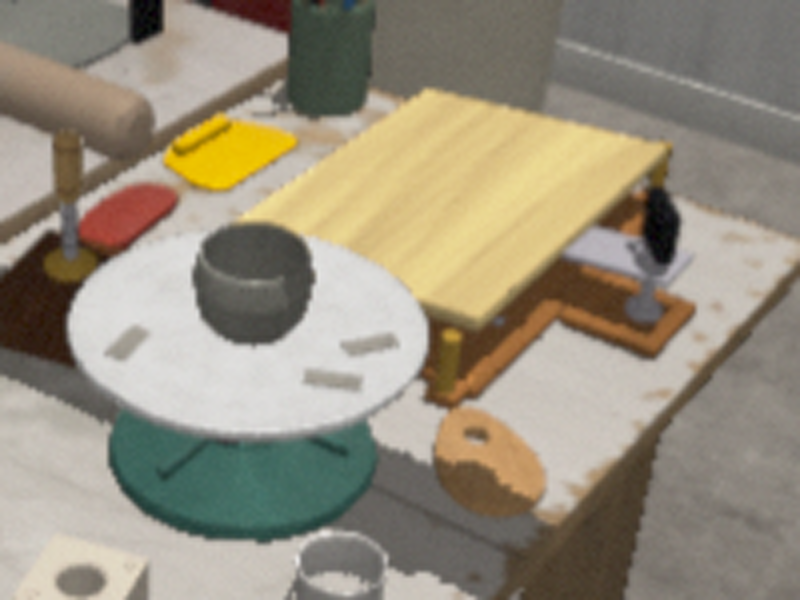

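```bash
cat > a.py <<'E'
from h import *
s1=lambda u,v:('scene0',(140+u/3-.33,170+v/3-.33)); s3=lambda u,v:('scene0',(230+u/4-.37,130+v/4-.37)); d2=lambda u,v:('side0',(180+u/2.7-.3,120+v/2.7-.3))
for n,a,b in [('A',s1(140,160),d2(146,379)),('B',s1(154,311),d2(267,464)),('C',s1(331,315),d2(352,402)),('D',s1(316,411),d2(439,452)),
 ('rodtop',s3(67,135),d2(147,192)),('collar',s3(70,262),d2(153,258)),('red',s1(235,145),d2(251,327)),
 ('bFR',s3(670,145),d2(332,60)),('bNR',s3(475,322),d2(358,185)),('bNL',s3(245,215),d2(188,212)),('bFL',s3(430,90),d2(182,82)),('knob',s3(662,190),d2(390,87)),('wheelpot',s3(253,245),d2(313,203)),
 ('cutter',s3(340,545),d2(423,325)),('rib',s3(490,460),d2(425,258))]:
    x,e=tri(a,b); print(n,x.round(4),np.round(e,4))
E
python3 a.py
```

```text
A [0.6548 0.2079 0.079 ] [0.0002 0.0002]
B [0.5495 0.2938 0.0545] [0.0002 0.0002]
C [0.466  0.2143 0.0422] [0.0007 0.0007]
D [0.4007 0.3013 0.0681] [0.0006 0.0006]
rodtop [0.6534 0.0102 0.1435] [0.001 0.001]
collar [0.654  0.0094 0.0541] [0.0003 0.0003]
red [0.5578 0.2031 0.1339] [0.0004 0.0004]
bFR [ 0.427  -0.3803  0.0529] [0.0009 0.0009]
bNR [ 0.4245 -0.102   0.0518] [0.0025 0.0025]
bNL [ 0.618  -0.1187  0.0295] [0.0126 0.0126]
bFL [ 0.6251 -0.3773  0.0315] [0.0022 0.0022]
knob [ 0.3731 -0.2323  0.1017] [0.0009 0.0009]
wheelpot [0.4895 0.045  0.1478] [0.0012 0.0012]
cutter [0.3824 0.1081 0.0369] [0.0022 0.0022]
rib [ 0.3611 -0.0098  0.027 ] [0.0046 0.0046]
```

```bash
cat >> h.py <<'E'
def Rt(psi,tilt=0):
    # jaw dir at psi deg; tilt deg about jaw axis (positive moves body toward ... see print)
    p=np.radians(psi); z=np.array([np.cos(p),np.sin(p),0]); x=np.array([0,0,-1.]); y=np.cross(z,x)
    M=np.stack([x,y,z],1)
    return M@R.from_rotvec([0,0,np.radians(tilt)]).as_matrix()
def go(pos,psi,tilt=0,obs=None):
    s=obs or telemetry.get_obs(); M=rot(s); p=np.array(s['tool_pos'])
    off=M.T@(np.array(pos)-p); a=R.from_matrix(M.T@Rt(psi,tilt)).as_rotvec()
    print('off',off.round(4).tolist(),'ang',a.round(4).tolist(),'| dist',np.linalg.norm(off).round(3),'deg',np.degrees(np.linalg.norm(a)).round(1))
    return off,a
def st():
    s=telemetry.get_obs(); M=rot(s)
    print('t',round(s['time_s'],2),'pos',np.round(s['tool_pos'],4),'jaw psi',np.degrees(np.arctan2(M[1,2],M[0,2])).round(2),'xdown',M[:,0].round(4),'F',np.round(s['force'],2),'w',round(s['grip_width'],4),'q',np.round(s['qpos'],1))
E
python3 - <<'E'
from h import *
st(); print(rot(telemetry.get_obs()).round(3)); print(Rt(0)); c=vision.read_camera('wrist'); print(np.array(c['T_tool_cam']).round(4))
go([.385,-.20,.26],0)
go([.385,-.20,.26],180)
E
```

```text
t 0.15 pos [ 6.496e-01 -1.000e-04  2.297e-01] jaw psi -0.0 xdown [-1.5e-03 -1.0e-04 -1.0e+00] F [-0.    0.72 -0.06] w 0.0872 q [ 0.8 18.4 -4.  83.2  1.3 78.5 -3.3]
[[-0.002  0.     1.   ]
 [-0.     1.    -0.   ]
 [-1.    -0.    -0.002]]
[[ 0.  0.  1.]
 [ 0.  1.  0.]
 [-1.  0.  0.]]
[[ 1.000e-04  2.950e-01 -9.555e-01 -1.534e-01]
 [-3.000e-04  9.555e-01  2.950e-01  8.120e-02]
 [ 1.000e+00  3.000e-04  2.000e-04 -9.000e-04]
 [ 0.000e+00  0.000e+00  0.000e+00  1.000e+00]]
off [-0.0298, -0.2, -0.2647] ang [0.0001, -0.0012, 0.0] | dist 0.333 deg 0.1
off [-0.0298, -0.2, -0.2647] ang [-3.1415, -0.0001, -0.0018] | dist 0.333 deg 180.0
```

Request:
drive_tool:
  offset:
    - [-0.07,-0.2,-0.2]
    - [-0.07,-0.2,-0.2]
    - [-0.07,-0.2,-0.2]
    - [-0.07,-0.2,-0.2]
    - [-0.07,-0.2,-0.2]
    - [-0.07,-0.2,-0.2]
    - [-0.07,-0.2,-0.2]
    - [-0.07,-0.2,-0.2]
  angular:
    - [0,0,0]
    - [0,0,0]
    - [0,0,0]
    - [0,0,0]
    - [0,0,0]
    - [0,0,0]
    - [0,0,0]
    - [0,0,0]

```text
time_s: 1.2
tool_pos: [0.4504, -0.1986, 0.2995]
tool_rot: [166.9, 89.9, 167.0]
force: [-0.3, 0.5, 0.9]
grip_width: 0.0869
```

```bash
python3 - <<'E'
from h import *
st(); snap('wrist','w1'); snap('side','side1'); snap('scene','scene1')
E
```

```text
t 1.2 pos [ 0.4504 -0.1986  0.2995] jaw psi 0.15 xdown [-2.2e-03  5.0e-04 -1.0e+00] F [-0.27  0.49  0.87] w 0.0869 q [15.7 -2.3  4.9 98.7  0.2 83.8 20.7]
```

View pics/w1.png

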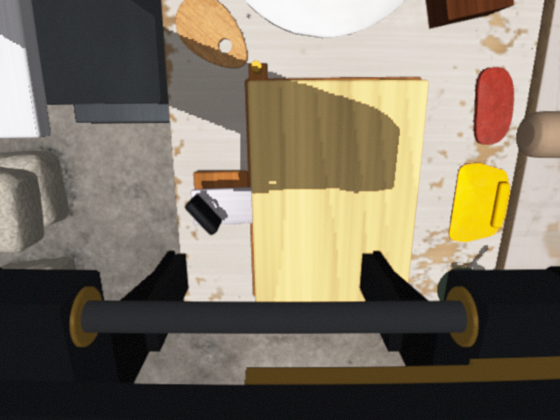

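```bash
python3 - <<'E'
import cv2
a=cv2.imread('pics/w1.png')
cv2.imwrite('pics/w1k.png',cv2.resize(a[150:260,160:300],None,fx=5,fy=5,interpolation=cv2.INTER_CUBIC))
E
```

```text
(no output)
```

View pics/w1k.png

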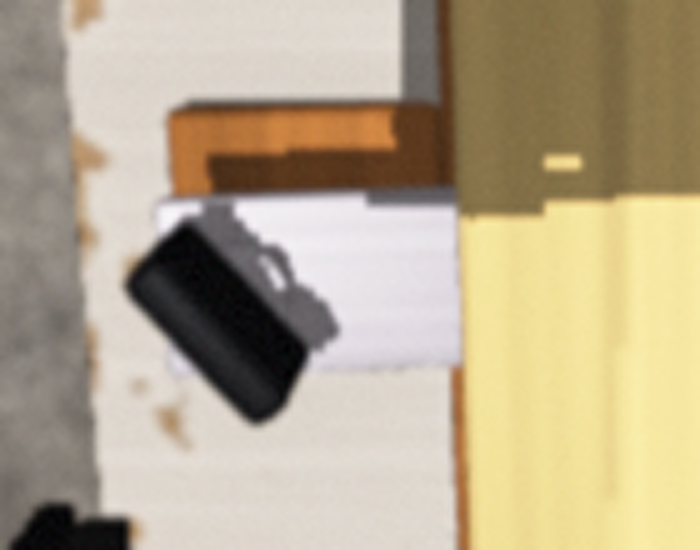

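```bash
python3 - <<'E'
from h import *
f=lambda u,v:(160+u/5-.4,150+v/5-.4)
for z in (.095,): print(atz('w1',f(211,333),z))
a=atz('w1',f(128,285),.095);b=atz('w1',f(255,420),.095);print(a,b,np.linalg.norm(a-b),np.degrees(np.arctan2(*(b-a)[1::-1])))
# post tops & base 
print('postN',atz('w1',(257,64),.05),'board corners', atz('w1',(248,82),.0595),atz('w1',(427,80),.0405))
E
```

```text
[ 0.3734245  -0.23378406  0.095     ]
[ 0.35656656 -0.22327594  0.095     ] [ 0.38175222 -0.25333333  0.095     ] 0.03921432844723491 -50.03971057282597
postN [ 0.43119104 -0.07961217  0.05      ] board corners [ 0.42207335 -0.09817427  0.0595    ] [ 0.61717052 -0.09357169  0.0405    ]
```

```bash
python3 - <<'E'
from h import *
go([.3735,-.2335,.15],44)
E
```

```text
off [0.1498, -0.0343, -0.0765] ang [-0.766, -0.002, -0.001] | dist 0.172 deg 43.9
```

Request:
drive_tool:
  offset:
    - [0.15,-0.034,-0.0765]
    - [0.15,-0.034,-0.0765]
    - [0.15,-0.034,-0.0765]
    - [0.15,-0.034,-0.0765]
    - [0.15,-0.034,-0.0765]
    - [0.15,-0.034,-0.0765]
    - [0.15,-0.034,-0.0765]
    - [0.15,-0.034,-0.0765]
  angular:
    - [-0.766,-0.002,-0.001]
    - [-0.766,-0.002,-0.001]
    - [-0.766,-0.002,-0.001]
    - [-0.766,-0.002,-0.001]
    - [-0.766,-0.002,-0.001]
    - [-0.766,-0.002,-0.001]
    - [-0.766,-0.002,-0.001]
    - [-0.766,-0.002,-0.001]
  fingers: 0
  squeeze: 20

```text
time_s: 2.35
tool_pos: [0.3739, -0.2333, 0.1501]
tool_rot: [-69.3, 90.0, -25.3]
force: [0.2, 0.4, 0.7]
grip_width: 0.0438
```

```bash
python3 - <<'E'
from h import *
st(); snap('wrist','w2'); snap('scene','scene2'); 
go([.3735,-.2335,.072],44)
a=cv2.imread('pics/scene2.png');cv2.imwrite('pics/scene2c.png',cv2.resize(a[100:260,330:450],None,fx=3.7,fy=3.7,interpolation=cv2.INTER_CUBIC))
E
```

```text
t 2.35 pos [ 0.3739 -0.2333  0.1501] jaw psi 43.97 xdown [ 6.e-04 -3.e-04 -1.e+00] F [0.24 0.39 0.65] w 0.0438 q [ 18.1  -4.2  10.1 117.7   0.8  66.4  71.8]
off [0.0779, -0.0, -0.0003] ang [-0.0004, 0.0001, 0.0003] | dist 0.078 deg 0.0
```

View pics/w2.png

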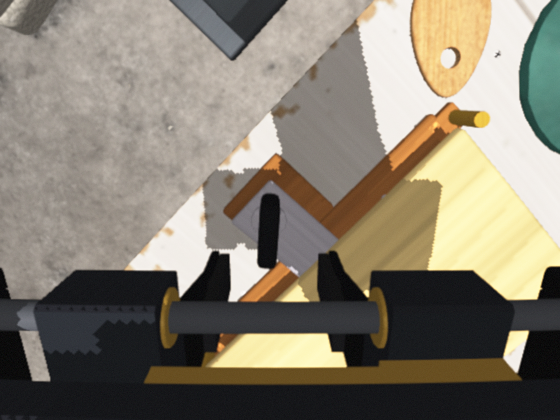

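View pics/scene2c.png

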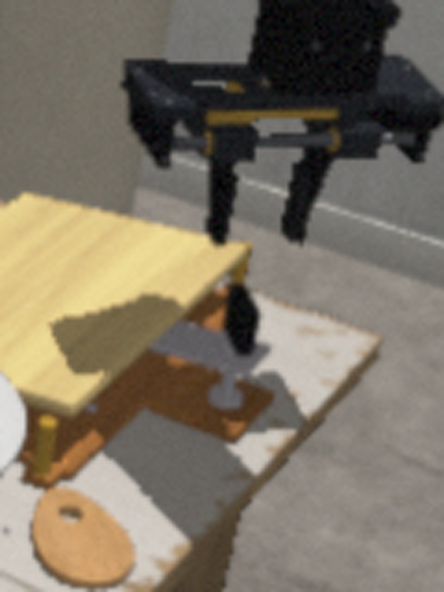

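Request:
drive_tool:
  offset:
    - [0.03,0,0]
    - [0.05,0,0]
    - [0.07,0,0]
    - [0.078,0,0]
    - [0.078,0,0]
    - [0.078,0,0]
  angular:
    - [0,0,0]
    - [0,0,0]
    - [0,0,0]
    - [0,0,0]
    - [0,0,0]
    - [0,0,0]

```text
time_s: 3.2
tool_pos: [0.3743, -0.2336, 0.0727]
tool_rot: [-69.1, 89.9, -25.2]
force: [-0.9, 0.4, 0.1]
grip_width: 0.0433
```

Request:
drive_tool:
  offset:
    - [0,0,0]
    - [0,0,0]
    - [0,0,0]
    - [0,0,0]
    - [0,0,0]
  angular:
    - [0,0,0]
    - [0,0,0]
    - [0,0,0]
    - [0,0,0]
    - [0,0,0]
  fingers: 1
  squeeze: 20

```text
time_s: 3.82
tool_pos: [0.372, -0.2364, 0.0729]
tool_rot: [-160.2, 89.8, -116.4]
force: [-6.9, -5.9, 3.5]
grip_width: 0.0128
```

```bash
python3 - <<'E'
from h import *
st(); snap('wrist','w3'); snap('scene','scene3'); 
a=cv2.imread('pics/scene3.png');cv2.imwrite('pics/scene3c.png',cv2.resize(a[100:260,330:450],None,fx=3.7,fy=3.7,interpolation=cv2.INTER_CUBIC))
E
```

```text
t 3.83 pos [ 0.372  -0.2364  0.0729] jaw psi 43.87 xdown [-0.0019 -0.0037 -1.    ] F [-6.91 -5.87  3.5 ] w 0.0128 q [ 18.3   1.2  10.6 122.4   0.   56.4  72.8]
```

View pics/w3.png

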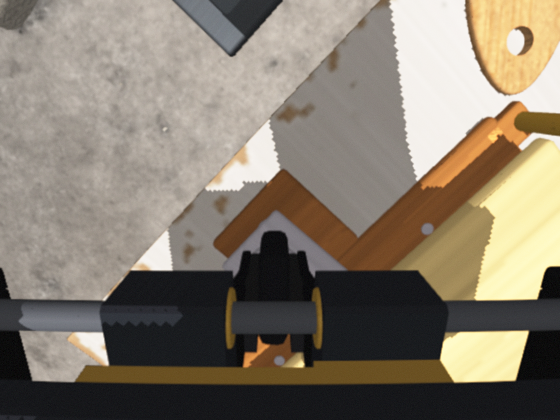

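```bash
python3 - <<'E'
from h import *
s=telemetry.get_obs();M=rot(s);p=np.array(s['tool_pos'])
for c in [(.372,-.2364),(.3735,-.2335)]:
  for sg in (1,-1):
    X=np.array([*c,.095])+sg*.022*M[:,1]; print(c,sg,proj('w3',X))
a=cv2.imread('pics/w3.png');cv2.imwrite('pics/w3c.png',cv2.resize(a[210:370,200:350],None,fx=4,fy=4,interpolation=cv2.INTER_CUBIC))
E
```

```text
(0.372, -0.2364) 1 [[275.42057728 257.3614852 ]]
(0.372, -0.2364) -1 [[275.28520591 348.87889999]]
(0.3735, -0.2335) 1 [[283.15816962 254.96197434]]
(0.3735, -0.2335) -1 [[282.33532052 346.90476523]]
```

View pics/w3c.png

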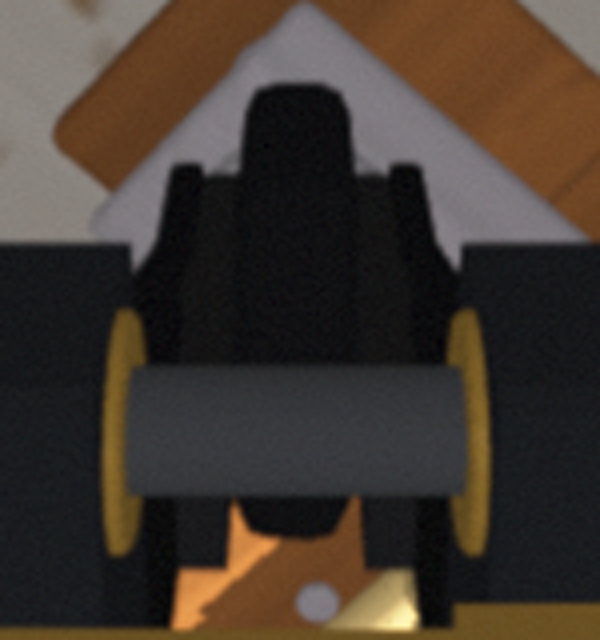

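Request:
drive_tool:
  offset:
    - [0,0,0]
    - [0,0,0]
    - [0,0,0]
    - [0,0,0]
    - [0,0,0]
    - [0,0,0]
    - [0,0,0]
    - [0,0,0]
    - [0,0,0]
    - [0,0,0]
  angular:
    - [0.12,0,0]
    - [0.24,0,0]
    - [0.36,0,0]
    - [0.48,0,0]
    - [0.6,0,0]
    - [0.72,0,0]
    - [0.84,0,0]
    - [0.96,0,0]
    - [1.08,0,0]
    - [1.2,0,0]
  squeeze: 30

```text
time_s: 5.18
tool_pos: [0.3731, -0.2363, 0.0729]
tool_rot: [-61.0, 89.8, -86.1]
force: [2.5, 0.4, -3.6]
grip_width: 0.0128
```

```bash
python3 - <<'E'
from h import *
st(); 
go([.371,-.2355,.0728],-88.9)
E
```

```text
t 5.17 pos [ 0.3731 -0.2363  0.0729] jaw psi -25.09 xdown [ 3.0e-04 -4.1e-03 -1.0e+00] F [ 2.5   0.38 -3.57] w 0.0128 q [ 17.6   1.2  11.3 122.4  -0.   56.3   3.8]
off [0.0001, -0.0002, -0.0022] ang [1.1137, 0.0038, 0.0021] | dist 0.002 deg 63.8
```

Request:
drive_tool:
  offset:
    - [0,0,0]
    - [0,0,0]
    - [0,0,0]
    - [0,0,0]
    - [0,0,0]
    - [0,0,0]
    - [0,0,0]
    - [0,0,0]
    - [0,0,0]
    - [0,0,0]
  angular:
    - [0.12,0,0]
    - [0.24,0,0]
    - [0.36,0,0]
    - [0.48,0,0]
    - [0.6,0,0]
    - [0.72,0,0]
    - [0.84,0,0]
    - [0.96,0,0]
    - [1.08,0,0]
    - [1.114,0,0]

```text
time_s: 6.42
tool_pos: [0.3737, -0.2372, 0.0729]
tool_rot: [17.2, 89.7, -71.7]
force: [3.2, -4.5, -5.8]
grip_width: 0.0127
```

Request:
drive_tool:
  offset:
    - [0,0,0]
    - [0,0,0]
  angular:
    - [0,0,0]
    - [0,0,0]

```text
time_s: 6.68
tool_pos: [0.3737, -0.2372, 0.0729]
tool_rot: [17.4, 89.7, -71.5]
force: [2.6, -1.1, -2.6]
grip_width: 0.0131
```

```bash
python3 - <<'E'
from h import *
st(); 
snap('scene','scene4'); snap('side','side4') 
a=cv2.imread('pics/scene4.png');b=cv2.imread('pics/side4.png')
cv2.imwrite('pics/s4a.png',cv2.resize(a[140:240,290:410],None,fx=6,fy=6,interpolation=cv2.INTER_CUBIC))
cv2.imwrite('pics/s4b.png',cv2.resize(b[130:220,230:350],None,fx=6,fy=6,interpolation=cv2.INTER_CUBIC))
E
```

```text
t 6.67 pos [ 0.3737 -0.2372  0.0729] jaw psi -88.9 xdown [ 0.0019 -0.0057 -1.    ] F [ 2.59 -1.07 -2.6 ] w 0.0131 q [ 16.8   1.2  12.1 122.4  -0.   56.2 -60. ]
```

View pics/s4a.png

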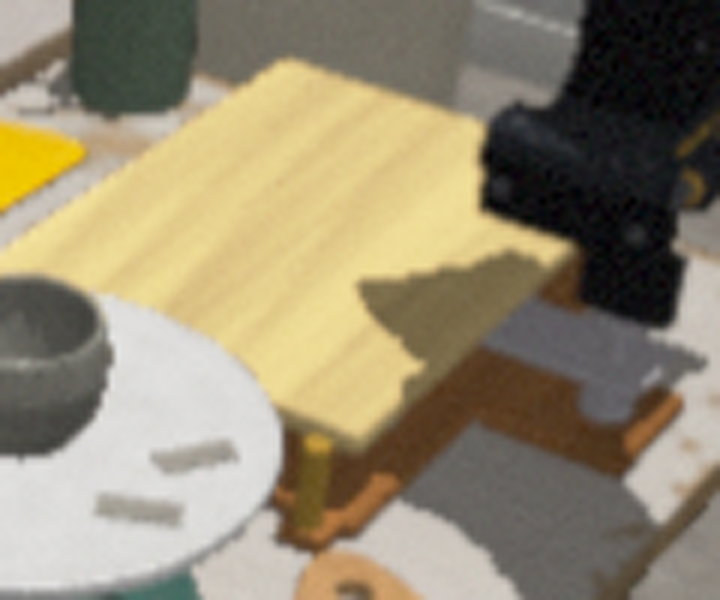

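View pics/s4b.png

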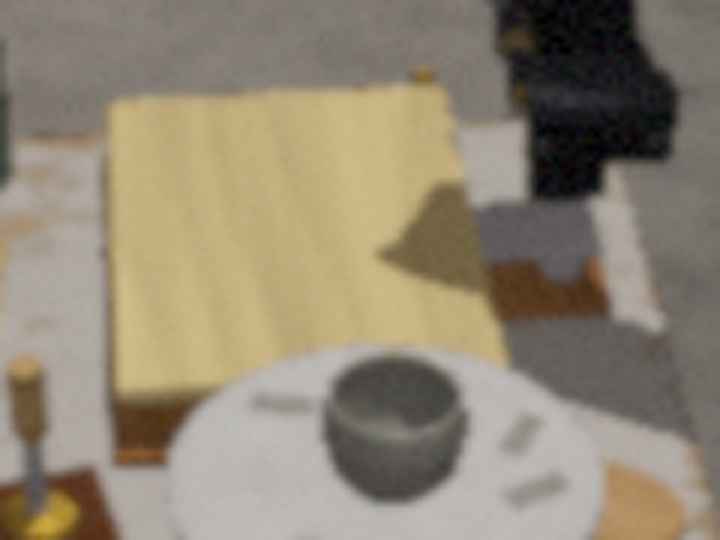

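Request:
drive_tool:
  offset:
    - [0,0,0]
    - [0,0,0]
    - [0,0,0]
    - [-0.04,0,0]
    - [-0.09,0,0]
    - [-0.14,0,0]
    - [-0.19,0,0.02]
    - [-0.2,0,0.02]
    - [-0.2,0,0.02]
  angular:
    - [0,0,0]
    - [0,0,0]
    - [0,0,0]
    - [0,0,0]
    - [0,0,0]
    - [0,0,0]
    - [0,0,0]
    - [0,0,0]
    - [0,0,0]
  fingers: 0

```text
time_s: 7.9
tool_pos: [0.3738, -0.2558, 0.2731]
tool_rot: [22.7, 89.6, -66.2]
force: [0.7, 0.5, -0.3]
grip_width: 0.0435
```

```bash
python3 - <<'E'
from h import *
st(); 
snap('wrist','w5'); go([.50,-.2,.30],0)
E
```

```text
t 7.9 pos [ 0.3738 -0.2558  0.2731] jaw psi -88.91 xdown [ 0.0025 -0.0057 -1.    ] F [ 0.7   0.53 -0.33] w 0.0435 q [ 17.1  -7.6  12.5 106.3   1.9  80.9 -59.7]
off [-0.0283, 0.1278, -0.0528] ang [-1.5514, 0.0041, 0.0034] | dist 0.141 deg 88.9
```

View pics/w5.png

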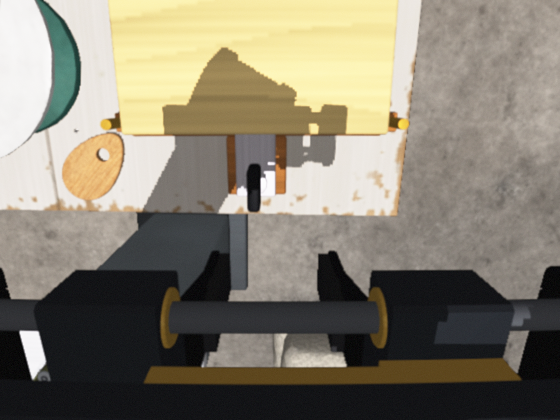

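```bash
python3 - <<'E'
from h import *
a=cv2.imread('pics/w5.png')
cv2.imwrite('pics/w5a.png',cv2.resize(a[100:220,90:420],None,fx=2.4,fy=2.4,interpolation=cv2.INTER_CUBIC))
cv2.imwrite('pics/w5b.png',cv2.resize(a[120:220,210:310],None,fx=6,fy=6,interpolation=cv2.INTER_CUBIC))
E
```

```text
(no output)
```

View pics/w5a.png

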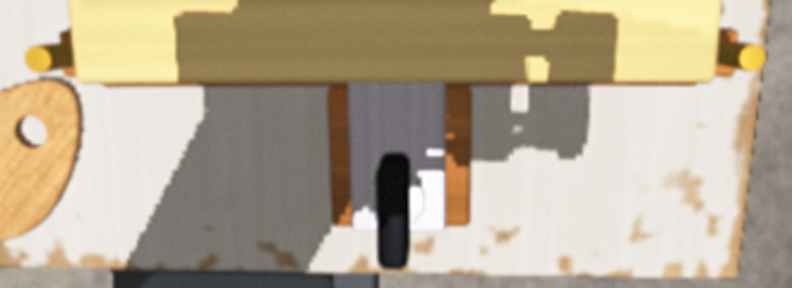

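View pics/w5b.png

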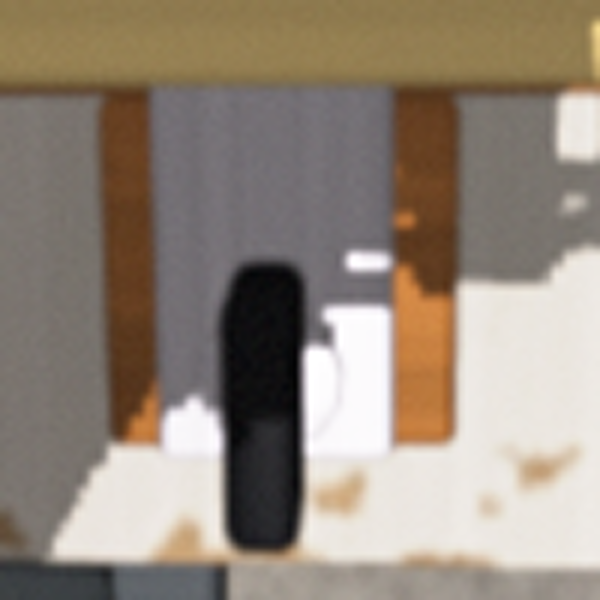

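```bash
python3 - <<'E'
from h import *
P1=atz('w5',(105.4,123.3),.05);P2=atz('w5',(402.5,123.3),.05)
print(P1,P2,np.linalg.norm(P1-P2)); d=P1-P2; yaw=np.arctan2(-d[0],d[1]); print('yaw',np.degrees(yaw))
Rb=R.from_euler('z',yaw).as_matrix(); c=(P1+P2)/2-Rb@[-.089,0,0]; c[2]=0; print('base',c)
for t in (-.02,-.01,0,.01,.02):
  X=[c+Rb@[-.1*np.cos(t),y,.05+.1*t] for y in (.14,-.14)]; print(t,((proj('w5',X)-[90,100])*2.4+.7).round(1).tolist(), ((proj('side4',[c+Rb@[.1,.14,.05-.1*t],c+Rb@[.1,-.14,.05-.1*t],c+Rb@[-.1,-.14,.05+.1*t]])-[230,130])*6+2.5).round(1).tolist())
print(c+Rb@[-.15,0,.082])
E
```

```text
[ 0.43049723 -0.08200803  0.05      ] [ 0.43576403 -0.38950134  0.05      ] 0.30753840852720854
yaw 0.9812754164237136
base [ 0.52211758 -0.2342305   0.        ]
-0.02 [[73.8, 81.8], [715.5, 81.8]] [[113.1, 384.0], [104.3, 93.5], [443.3, 83.3]]
-0.01 [[72.9, 82.0], [716.2, 82.0]] [[113.2, 385.5], [104.4, 95.0], [443.3, 81.8]]
0 [[72.0, 82.2], [716.9, 82.2]] [[113.3, 387.1], [104.5, 96.4], [443.4, 80.4]]
0.01 [[71.0, 82.4], [717.6, 82.4]] [[113.4, 388.7], [104.6, 97.9], [443.4, 78.9]]
0.02 [[70.1, 82.6], [718.4, 82.6]] [[113.6, 390.2], [104.7, 99.4], [443.5, 77.4]]
[ 0.37213958 -0.23679935  0.082     ]
```

```bash
python3 - <<'E'
from h import *
go([.52,.2,.34],0)
E
```

```text
off [-0.0702, 0.1555, -0.4521] ang [-1.5514, 0.0041, 0.0034] | dist 0.483 deg 88.9
```

Request:
drive_tool:
  offset:
    - [-0.07,0.1555,-0.452]
    - [-0.07,0.1555,-0.452]
    - [-0.07,0.1555,-0.452]
    - [-0.07,0.1555,-0.452]
    - [-0.07,0.1555,-0.452]
    - [-0.07,0.1555,-0.452]
    - [-0.07,0.1555,-0.452]
    - [-0.07,0.1555,-0.452]
    - [-0.07,0.1555,-0.452]
    - [-0.07,0.1555,-0.452]
  angular:
    - [-1.551,0.004,0.003]
    - [-1.551,0.004,0.003]
    - [-1.551,0.004,0.003]
    - [-1.551,0.004,0.003]
    - [-1.551,0.004,0.003]
    - [-1.551,0.004,0.003]
    - [-1.551,0.004,0.003]
    - [-1.551,0.004,0.003]
    - [-1.551,0.004,0.003]
    - [-1.551,0.004,0.003]
  fingers: -0.6

```text
time_s: 9.2
tool_pos: [0.5191, 0.2003, 0.3374]
tool_rot: [-157.5, 89.7, -157.4]
force: [1.3, -0.7, -1.2]
grip_width: 0.0699
```

```bash
python3 - <<'E'
from h import *
st(); 
snap('wrist','w6'); snap('side','side6'); snap('scene','scene6')
E
```

```text
t 9.2 pos [0.5191 0.2003 0.3374] jaw psi 0.03 xdown [-0.0042 -0.0017 -1.    ] F [ 1.29 -0.72 -1.24] w 0.0699 q [-10.9   6.  -14.1  86.    1.5  88.4 -25. ]
```

View pics/w6.png

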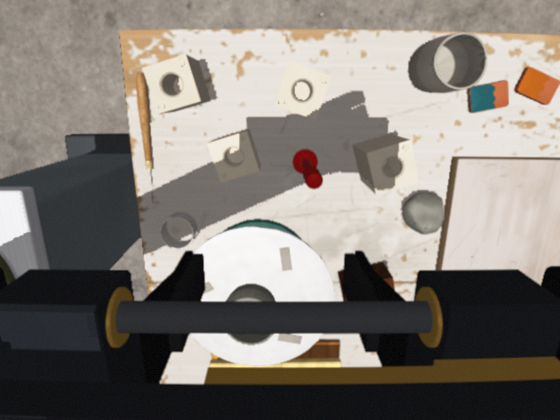

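```bash
python3 - <<'E'
import cv2
a=cv2.imread('pics/w6.png')
cv2.imwrite('pics/w6a.png',cv2.resize(a[45:195,135:335],None,fx=4,fy=4,interpolation=cv2.INTER_CUBIC))
cv2.imwrite('pics/w6b.png',cv2.resize(a[45:195,270:430],None,fx=4,fy=4,interpolation=cv2.INTER_CUBIC))
E
```

```text
(no output)
```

View pics/w6a.png

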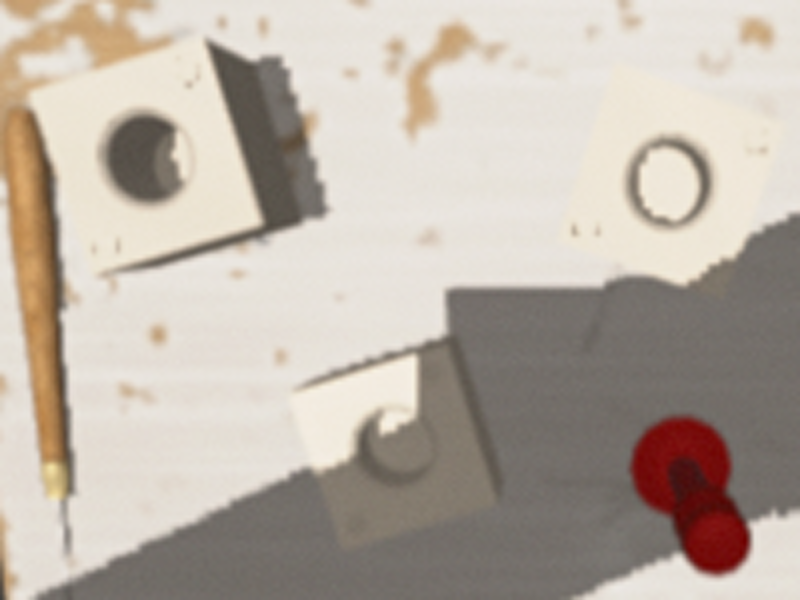

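View pics/w6b.png

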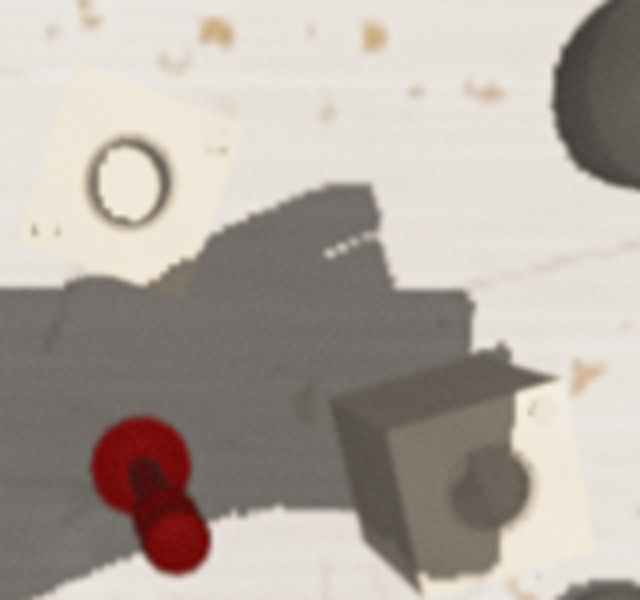

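```bash
cat > b.py <<'E'
from h import *
fa=lambda u,v:(135+u/4-.37,45+v/4-.37); fb=lambda u,v:(270+u/4-.37,45+v/4-.37)
d2=lambda u,v:('side0',(180+u/2.7-.3,120+v/2.7-.3))
s1=lambda u,v:('scene0',(140+u/3-.33,170+v/3-.33))
for n,f,z,cs,pk,sd,sc in [('m3',fa,.069,[(28,95),(205,38),(267,228),(98,275)],(147,157),d2(439,452),s1(316,411)),
 ('m2',fa,.057,[(618,65),(783,120),(720,283),(562,238)],(669,182),d2(267,464),s1(154,311)),
 ('m1',fa,.045,[(290,388),(452,338),(500,497),(345,548)],(397,447),d2(352,402),s1(331,315)),
 ('m4',fb,.081,[(385,430),(555,380),(595,545),(430,592)],(492,487),d2(146,379),s1(140,160))]:
    C=np.array([atz('w6',f(*c),z) for c in cs]); e=np.roll(C,-1,0)-C
    ang=np.degrees(np.arctan2(e[:,1],e[:,0]))%90; L=np.linalg.norm(e,axis=1)
    print(n,'pocket',atz('w6',f(*pk),z).round(4),'cornermean',C.mean(0).round(4),'ang',ang.round(1),'L',L.round(4),'tri',tri(('w6',f(*pk)),sd,sc)[0].round(4))
b=atz('w6',fa(680,465),.0);t=atz('w6',fa(715,543),.137);print('red',b,t)
E
python3 b.py
```

```text
m3 pocket [0.4022 0.3002 0.069 ] cornermean [0.4028 0.2992 0.069 ] ang [15.7 16.  14.4 17.6] L [0.0526 0.0526 0.0511 0.0514] tri [0.4012 0.3005 0.0671]
m2 pocket [0.5496 0.2933 0.057 ] cornermean [0.5501 0.2945 0.057 ] ang [72.8 69.9 74.7 71.6] L [0.0495 0.0484 0.0482 0.0499] tri [0.5497 0.2935 0.0542]
m1 pocket [0.4673 0.2147 0.045 ] cornermean [0.4672 0.2156 0.045 ] ang [16.6 16.  18.3 16.5] L [0.0526 0.0511 0.0523 0.0527] tri [0.4664 0.2141 0.0418]
m4 pocket [0.6551 0.209  0.081 ] cornermean [0.655  0.2086 0.081 ] ang [16.9 19.6 16.8 19.5] L [0.0497 0.0508 0.0498 0.0507] tri [0.655  0.2083 0.0794]
red [0.55947945 0.20178312 0.        ] [0.55743904 0.20437083 0.137     ]
```

```bash
python3 - <<'E'
from h import *
go([.5498,.2938,.14],-17.7)
E
```

```text
off [0.1987, 0.095, 0.0303] ang [0.3067, -0.0015, 0.0013] | dist 0.222 deg 17.6
```

Request:
drive_tool:
  offset:
    - [0.05,0.095,0.03]
    - [0.1,0.095,0.03]
    - [0.15,0.095,0.03]
    - [0.2,0.095,0.03]
    - [0.2,0.095,0.03]
    - [0.2,0.095,0.03]
  angular:
    - [0.307,-0.002,0.001]
    - [0.307,-0.002,0.001]
    - [0.307,-0.002,0.001]
    - [0.307,-0.002,0.001]
    - [0.307,-0.002,0.001]
    - [0.307,-0.002,0.001]

```text
time_s: 10.1
tool_pos: [0.5509, 0.2939, 0.1412]
tool_rot: [33.9, 89.8, 16.1]
force: [0.1, 0.0, 1.2]
grip_width: 0.0695
```

```bash
python3 - <<'E'
from h import *
st(); snap('wrist','w7'); snap('side','side7'); snap('scene','scene7')
go([.5498,.2938,.031],-17.7)
b=cv2.imread('pics/side7.png')
cv2.imwrite('pics/side7c.png',cv2.resize(b[200:340,180:380],None,fx=4,fy=4,interpolation=cv2.INTER_CUBIC))
E
```

```text
t 10.1 pos [0.5509 0.2939 0.1412] jaw psi -17.79 xdown [ 3.3e-03  9.0e-04 -1.0e+00] F [0.08 0.02 1.24] w 0.0695 q [-17.7  19.2 -15.7  93.2   5.5  68.3 -52.4]
off [0.1112, -0.0016, -0.0018] ang [-0.0011, 0.0046, -0.0037] | dist 0.111 deg 0.3
```

View pics/side7c.png

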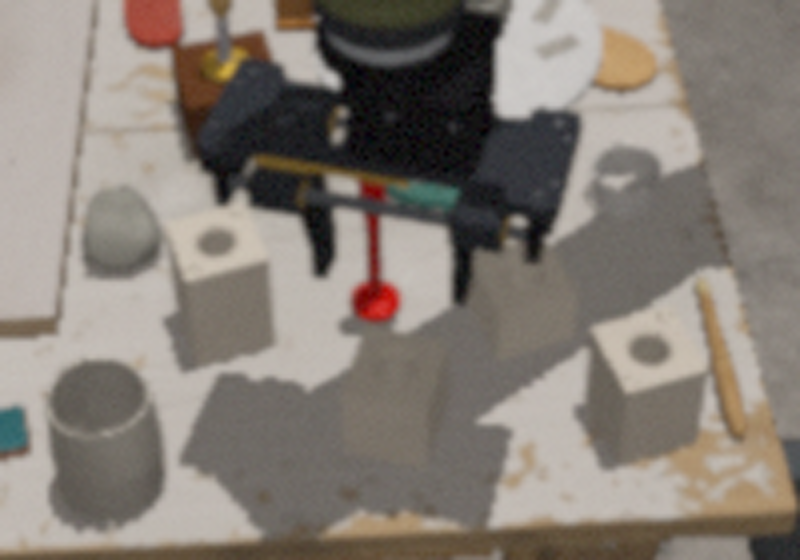

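View pics/w7.png

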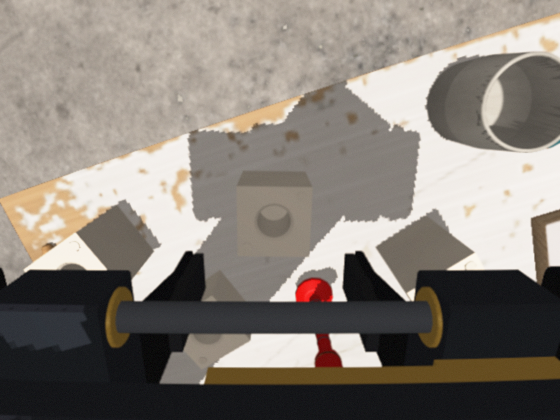

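```bash
python3 - <<'E'
from h import *
print(atz('w7',(274,219),.057)); print(tri(('w7',(274,219)),('w6',(135+669/4-.37,45+182/4-.37))))
E
```

```text
[0.55113499 0.29576048 0.057     ]
(array([0.55026605, 0.29342966, 0.04942803]), [np.float64(0.00014538608615833292), np.float64(0.00014538608615848405)])
```

Request:
drive_tool:
  offset:
    - [0.04,-0.001,-0.001]
    - [0.07,-0.001,-0.0015]
    - [0.095,-0.001,-0.0015]
    - [0.108,-0.001,-0.0015]
    - [0.11,-0.001,-0.0015]
    - [0.11,-0.001,-0.0015]
  angular:
    - [0,0.004,-0.003]
    - [0,0.004,-0.003]
    - [0,0.004,-0.003]
    - [0,0.004,-0.003]
    - [0,0.004,-0.003]
    - [0,0.004,-0.003]

```text
time_s: 11.0
tool_pos: [0.5512, 0.2947, 0.0336]
tool_rot: [45.9, 89.8, 28.1]
force: [-0.4, -0.0, -0.0]
grip_width: 0.0699
```

Request:
drive_tool:
  offset:
    - [0,0,0]
    - [0,0,0]
    - [0,0,0]
    - [0,0,0]
    - [0,0,0]
  angular:
    - [0,0,0]
    - [0,0,0]
    - [0,0,0]
    - [0,0,0]
    - [0,0,0]
  fingers: 1
  squeeze: 25

```text
time_s: 11.62
tool_pos: [0.5515, 0.295, 0.0343]
tool_rot: [46.0, 89.8, 28.3]
force: [-0.7, 0.1, 5.1]
grip_width: 0.0519
```

```bash
python3 - <<'E'
from h import *
st()
E
```

```text
t 11.62 pos [0.5515 0.295  0.0343] jaw psi -17.77 xdown [ 0.0035  0.0019 -1.    ] F [-0.73  0.08  5.13] w 0.0519 q [-18.4  25.4 -15.   98.2   7.6  57.2 -53.9]
```

Request:
drive_tool:
  offset:
    - [-0.02,0,0]
    - [-0.06,0,0]
    - [-0.1,0,0]
    - [-0.14,0,0]
    - [-0.18,0,0]
    - [-0.21,0,0]
    - [-0.22,0,0]
    - [-0.22,0,0]
  angular:
    - [0,0,0]
    - [0,0,0]
    - [0,0,0]
    - [0,0,0]
    - [0,0,0]
    - [0,0,0]
    - [0,0,0]
    - [0,0,0]

```text
time_s: 12.62
tool_pos: [0.5507, 0.2945, 0.2544]
tool_rot: [44.7, 89.8, 27.0]
force: [-0.3, -0.2, -2.4]
grip_width: 0.0516
```

```bash
python3 - <<'E'
from h import *
st(); go([.5712,-.3012,.25],1)
snap('side','side8'); snap('scene','scene8')
E
```

```text
t 12.62 pos [0.5507 0.2945 0.2544] jaw psi -17.77 xdown [ 0.0038  0.0019 -1.    ] F [-0.28 -0.17 -2.42] w 0.0516 q [-17.5  15.3 -16.   84.8   4.3  80.2 -51.5]
off [0.0033, -0.561, 0.2014] ang [-0.3276, 0.0035, -0.0025] | dist 0.596 deg 18.8
```

View pics/side8.png

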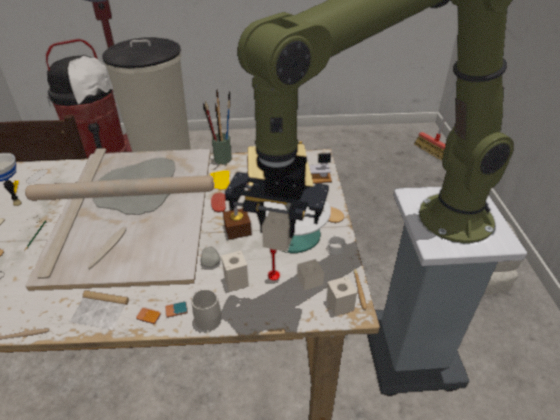

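Request:
drive_tool:
  offset:
    - [0,-0.04,0.014]
    - [0,-0.09,0.032]
    - [0,-0.145,0.052]
    - [0,-0.2,0.072]
    - [0,-0.255,0.092]
    - [0,-0.31,0.111]
    - [0,-0.365,0.131]
    - [0,-0.42,0.151]
    - [0,-0.475,0.17]
    - [0.001,-0.52,0.187]
  angular:
    - [-0.03,0,0]
    - [-0.06,0,0]
    - [-0.09,0,0]
    - [-0.12,0,0]
    - [-0.15,0,0]
    - [-0.18,0.001,0]
    - [-0.21,0.001,0]
    - [-0.24,0.001,0]
    - [-0.27,0.002,0]
    - [-0.3,0.003,0]

```text
time_s: 13.98
tool_pos: [0.5681, -0.2607, 0.2494]
tool_rot: [165.0, 89.7, 164.4]
force: [-0.4, 0.1, -1.7]
grip_width: 0.052
```

```bash
python3 - <<'E'
from h import *
st(); go([.5712,-.3012,.15],1)
E
```

```text
t 13.97 pos [ 0.5681 -0.2607  0.2494] jaw psi -0.62 xdown [-0.0049  0.0014 -1.    ] F [-0.37  0.07 -1.73] w 0.052 q [18.9 15.   4.1 85.3 -1.  80.  22.4]
off [0.0993, -0.0406, 0.0041] ang [-0.0283, -0.0049, -0.0014] | dist 0.107 deg 1.6
```

Approach to z=0.15 first, then recheck and lower gently.

Request:
drive_tool:
  offset:
    - [0.03,-0.03,0.004]
    - [0.06,-0.04,0.004]
    - [0.09,-0.0405,0.004]
    - [0.099,-0.0405,0.004]
    - [0.099,-0.0405,0.004]
    - [0.099,-0.0405,0.004]
  angular:
    - [-0.028,-0.005,-0.001]
    - [-0.028,-0.005,-0.001]
    - [-0.028,-0.005,-0.001]
    - [-0.028,-0.005,-0.001]
    - [-0.028,-0.005,-0.001]
    - [-0.028,-0.005,-0.001]

```text
time_s: 14.72
tool_pos: [0.572, -0.3013, 0.1518]
tool_rot: [-15.3, 89.9, -14.3]
force: [-0.4, 0.4, -1.1]
grip_width: 0.0517
```

```bash
python3 - <<'E'
from h import *
st(); go([.5712,-.3012,.0843],1)
E
```

```text
t 14.72 pos [ 0.572  -0.3013  0.1518] jaw psi 1.01 xdown [ 2.2e-03 -6.0e-04 -1.0e+00] F [-0.38  0.37 -1.06] w 0.0517 q [21.6 20.4  4.8 89.8 -1.8 69.8 27.7]
off [0.0674, 0.0001, -0.001] ang [0.0001, 0.0022, 0.0006] | dist 0.067 deg 0.1
```

Request:
drive_tool:
  offset:
    - [0.02,0,-0.001]
    - [0.04,0,-0.001]
    - [0.055,0,-0.001]
    - [0.062,0,-0.001]
    - [0.064,0,-0.001]
    - [0.066,0,-0.001]
    - [0.067,0,-0.001]
    - [0.067,0,-0.001]
  angular:
    - [0,0.002,0]
    - [0,0.002,0]
    - [0,0.002,0]
    - [0,0.002,0]
    - [0,0.002,0]
    - [0,0.002,0]
    - [0,0.002,0]
    - [0,0.002,0]

```text
time_s: 15.72
tool_pos: [0.5713, -0.3014, 0.0851]
tool_rot: [-50.9, 89.9, -49.9]
force: [0.2, -0.4, -2.2]
grip_width: 0.0517
```

```bash
python3 - <<'E'
from h import *
st()
E
```

```text
t 15.72 pos [ 0.5713 -0.3014  0.0851] jaw psi 1.0 xdown [ 7.e-04 -8.e-04 -1.e+00] F [ 0.2  -0.44 -2.22] w 0.0517 q [21.8 23.6  4.6 93.4 -2.  63.  27.9]
```

Still hanging (−2.2 N), about 1 mm above. Creep down.

Request:
drive_tool:
  offset:
    - [0.001,0,0]
    - [0.002,0,0]
    - [0.0025,0,0]
    - [0.0025,0,0]
  angular:
    - [0,0,0]
    - [0,0,0]
    - [0,0,0]
    - [0,0,0]

```text
time_s: 16.23
tool_pos: [0.5716, -0.3016, 0.0843]
tool_rot: [-35.7, 89.9, -34.7]
force: [-3.5, 0.1, 6.8]
grip_width: 0.052
```

Request:
drive_tool:
  offset:
    - [0,0,0]
    - [0,0,0]
    - [0,0,0]
    - [-0.03,0,0]
    - [-0.08,0,0]
    - [-0.14,0,0]
    - [-0.19,0,0]
    - [-0.22,0,0]
  angular:
    - [0,0,0]
    - [0,0,0]
    - [0,0,0]
    - [0,0,0]
    - [0,0,0]
    - [0,0,0]
    - [0,0,0]
    - [0,0,0]
  fingers: -0.6

```text
time_s: 17.23
tool_pos: [0.5719, -0.3017, 0.3077]
tool_rot: [-29.2, 89.7, -28.2]
force: [0.5, -0.4, -1.0]
grip_width: 0.0696
```

```bash
python3 - <<'E'
from h import *
st(); snap('side','side9'); snap('scene','scene9'); snap('wrist','w9'); go([.45,.2,.32],0)
E
```

```text
t 17.23 pos [ 0.5719 -0.3017  0.3077] jaw psi 1.0 xdown [ 0.0053 -0.0028 -1.    ] F [ 0.46 -0.45 -1.  ] w 0.0696 q [21.3 16.3  5.3 77.2 -1.5 86.3 27.5]
off [-0.0158, 0.5038, -0.1132] ang [0.0174, 0.0049, 0.0028] | dist 0.517 deg 1.0
```

View pics/scene9.png

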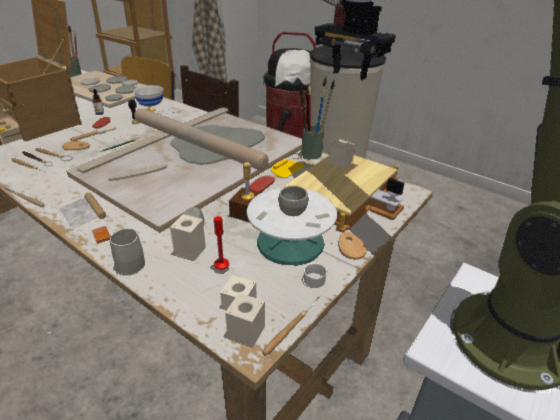

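View pics/w9.png

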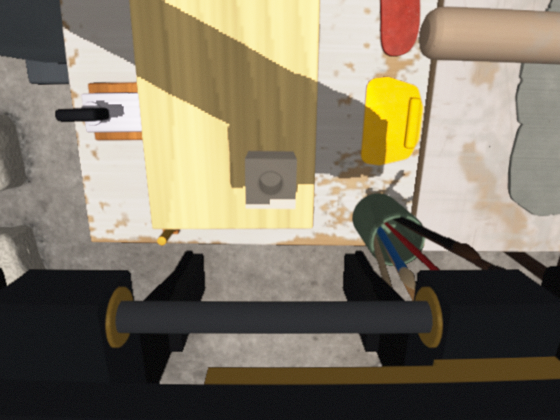

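Request:
drive_tool:
  offset:
    - [-0.02,0.5,-0.115]
    - [-0.02,0.5,-0.115]
    - [-0.02,0.5,-0.115]
    - [-0.02,0.5,-0.115]
    - [-0.02,0.5,-0.115]
    - [-0.02,0.5,-0.115]
    - [-0.02,0.5,-0.115]
    - [-0.02,0.5,-0.115]
    - [-0.02,0.5,-0.115]
    - [-0.02,0.5,-0.115]
  angular:
    - [0.017,0.005,0.003]
    - [0.017,0.005,0.003]
    - [0.017,0.005,0.003]
    - [0.017,0.005,0.003]
    - [0.017,0.005,0.003]
    - [0.017,0.005,0.003]
    - [0.017,0.005,0.003]
    - [0.017,0.005,0.003]
    - [0.017,0.005,0.003]
    - [0.017,0.005,0.003]

```text
time_s: 18.62
tool_pos: [0.4477, 0.1963, 0.3228]
tool_rot: [-154.1, 89.9, -154.0]
force: [0.6, -0.7, -0.9]
grip_width: 0.0699
```

```bash
python3 - <<'E'
from h import *
st(); snap('wrist','w10'); 
a=cv2.imread('pics/w10.png')
cv2.imwrite('pics/w10a.png',cv2.resize(a[20:250,130:430],None,fx=2.6,fy=2.6,interpolation=cv2.INTER_CUBIC))
E
```

```text
t 18.62 pos [0.4477 0.1963 0.3228] jaw psi 0.12 xdown [-0.0021 -0.001  -1.    ] F [ 0.61 -0.66 -0.86] w 0.0699 q [ -6.4  -2.3 -19.6  95.9  -0.8  86.4 -25.8]
```

View pics/w10a.png

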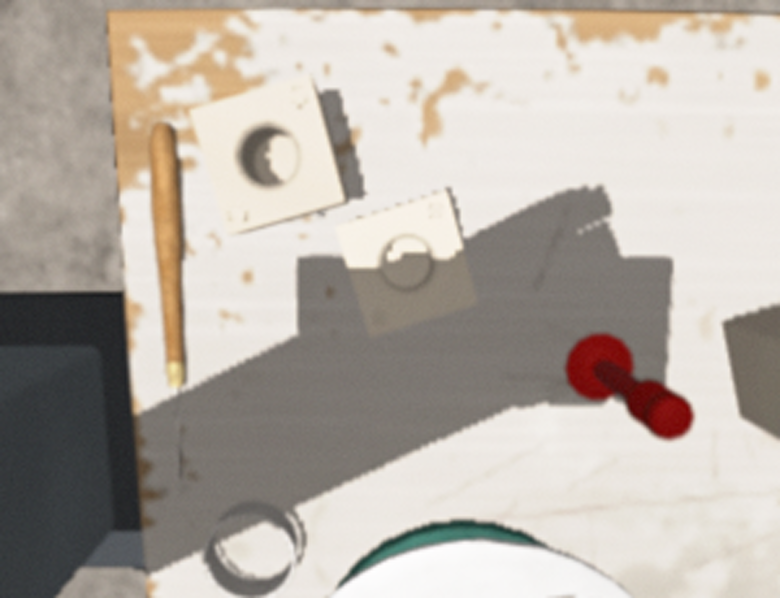

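```bash
cat > b2.py <<'E'
from h import *
f=lambda u,v:(130+u/2.6-.3,20+v/2.6-.3)
for n,z,cs,pk in [('m3',.069,[(190,112),(313,78),(348,203),(232,236)],(268,155)),
 ('m1',.045,[(338,227),(447,190),(480,302),(372,338)],(407,261))]:
    C=np.array([atz('w10',f(*c),z) for c in cs]); e=np.roll(C,-1,0)-C
    ang=np.degrees(np.arctan2(e[:,1],e[:,0]))%90; L=np.linalg.norm(e,axis=1)
    print(n,'pocket',atz('w10',f(*pk),z).round(4),'cornermean',C.mean(0).round(4),'ang',ang.round(1),'L',L.round(4))
print('red',atz('w10',f(598,366),0),atz('w10',f(668,414),.137))
E
python3 b2.py
```

```text
m3 pocket [0.4021 0.2998 0.069 ] cornermean [0.4032 0.2985 0.069 ] ang [14.2 15.9 15.2 17.3] L [0.0523 0.0508 0.051  0.0518]
m1 pocket [0.4609 0.2557 0.045 ] cornermean [0.462  0.2539 0.045 ] ang [18.3 18.3 18.5 17.1] L [0.0509 0.0515 0.052  0.0518]
red [0.56142008 0.20123621 0.        ] [0.5560091  0.20537776 0.137     ]
```

```bash
python3 - <<'E'
from h import *
go([.4025,.2992,.044],16)
E
```

```text
off [0.2789, 0.1048, -0.0455] ang [-0.28, -0.0019, 0.0011] | dist 0.301 deg 16.0
```

Request:
drive_tool:
  offset:
    - [0.03,0.05,-0.025]
    - [0.06,0.1,-0.045]
    - [0.11,0.1045,-0.0455]
    - [0.16,0.1045,-0.0455]
    - [0.21,0.1045,-0.0455]
    - [0.24,0.1045,-0.0455]
    - [0.26,0.1045,-0.0455]
    - [0.277,0.1045,-0.0455]
    - [0.279,0.1045,-0.0455]
    - [0.279,0.1045,-0.0455]
  angular:
    - [-0.14,0,0]
    - [-0.28,-0.002,0.001]
    - [-0.28,-0.002,0.001]
    - [-0.28,-0.002,0.001]
    - [-0.28,-0.002,0.001]
    - [-0.28,-0.002,0.001]
    - [-0.28,-0.002,0.001]
    - [-0.28,-0.002,0.001]
    - [-0.28,-0.002,0.001]
    - [-0.28,-0.002,0.001]

```text
time_s: 19.92
tool_pos: [0.4032, 0.2987, 0.0443]
tool_rot: [1.2, 90.0, 17.2]
force: [0.2, 0.7, 0.3]
grip_width: 0.0694
```

```bash
python3 - <<'E'
from h import *
st(); snap('scene','scene11'); snap('side','side11')
a=cv2.imread('pics/scene11.png');cv2.imwrite('pics/scene11c.png',cv2.resize(a[220:360,150:350],None,fx=4,fy=4,interpolation=cv2.INTER_CUBIC))
E
```

```text
t 19.93 pos [0.4032 0.2987 0.0443] jaw psi 15.95 xdown [ 8.e-04  3.e-04 -1.e+00] F [0.17 0.72 0.28] w 0.0694 q [-15.1  12.6 -26.6 114.7   6.9  54.2 -29.3]
```

View pics/scene11c.png

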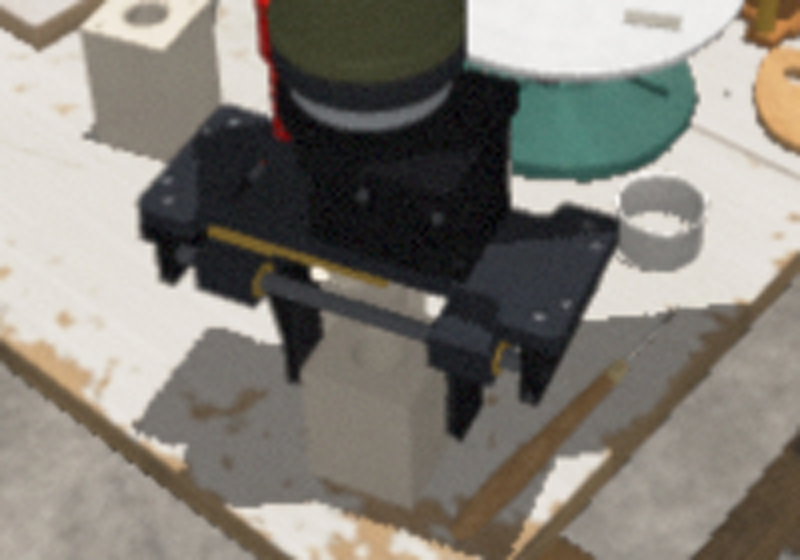

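Straddling mould_3. Close and lift.

Request:
drive_tool:
  offset:
    - [0,0,0]
    - [0,0,0]
    - [0,0,0]
    - [0,0,0]
    - [0,0,0]
  angular:
    - [0,0,0]
    - [0,0,0]
    - [0,0,0]
    - [0,0,0]
    - [0,0,0]
  fingers: 1
  squeeze: 25

```text
time_s: 20.65
tool_pos: [0.4033, 0.2993, 0.0452]
tool_rot: [8.2, 89.9, 24.2]
force: [-1.6, -1.8, 5.3]
grip_width: 0.0516
```

Request:
drive_tool:
  offset:
    - [-0.01,0,0]
    - [-0.04,0,0]
    - [-0.08,0,0]
    - [-0.12,0,0]
    - [-0.16,0,0]
    - [-0.2,0,0]
    - [-0.22,0,0]
    - [-0.22,0,0]
  angular:
    - [0,0,0]
    - [0,0,0]
    - [0,0,0]
    - [0,0,0]
    - [0,0,0]
    - [0,0,0]
    - [0,0,0]
    - [0,0,0]

```text
time_s: 21.65
tool_pos: [0.4035, 0.2997, 0.2667]
tool_rot: [11.6, 89.7, 27.6]
force: [0.1, 0.9, -2.4]
grip_width: 0.0517
```

```bash
python3 - <<'E'
from h import *
st(); go([.4752,-.3028,.26],1); snap('side','side12')
E
```

```text
t 21.65 pos [0.4035 0.2997 0.2667] jaw psi 16.0 xdown [ 0.0048  0.0025 -1.    ] F [ 0.15  0.88 -2.44] w 0.0517 q [-12.8   0.3 -26.8  99.9   0.2  79.6 -23.6]
off [0.0055, -0.599, -0.0971] ang [0.2617, 0.0051, -0.0018] | dist 0.607 deg 15.0
```

View pics/side12.png

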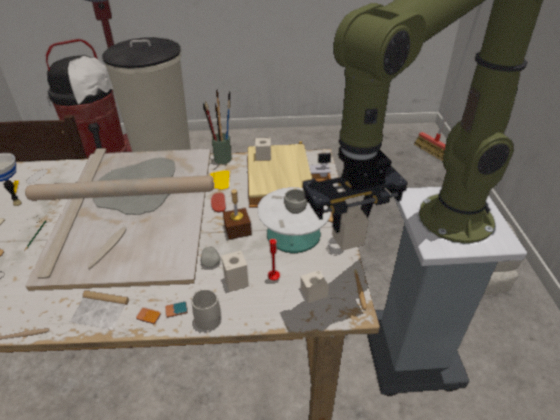

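Request:
drive_tool:
  offset:
    - [0,-0.04,0.006]
    - [0,-0.09,0.012]
    - [0,-0.145,0.016]
    - [0,-0.2,0.014]
    - [0,-0.26,0.012]
    - [0,-0.316,0.009]
    - [0,-0.37,-0.01]
    - [0,-0.43,-0.03]
    - [0,-0.48,-0.05]
    - [0.003,-0.53,-0.07]
  angular:
    - [0.03,0,0]
    - [0.06,0,0]
    - [0.09,0,0]
    - [0.12,0,0]
    - [0.15,0,0]
    - [0.18,0.001,0]
    - [0.21,0.002,0]
    - [0.24,0.003,0]
    - [0.26,0.004,-0.001]
    - [0.262,0.005,-0.002]

```text
time_s: 22.95
tool_pos: [0.4805, -0.2311, 0.2599]
tool_rot: [-170.8, 89.7, -169.9]
force: [1.1, -0.8, -1.4]
grip_width: 0.0518
```

```bash
python3 - <<'E'
from h import *
st(); go([.4752,-.3028,.15],1)
E
```

```text
t 22.95 pos [ 0.4805 -0.2311  0.2599] jaw psi 0.96 xdown [-4.6e-03 -8.0e-04 -1.0e+00] F [ 1.1  -0.81 -1.4 ] w 0.0518 q [18.   3.5  5.  97.3 -0.2 79.5 23.9]
off [0.11, -0.0715, -0.006] ang [-0.0006, -0.0046, 0.0007] | dist 0.131 deg 0.3
```

Request:
drive_tool:
  offset:
    - [0.01,-0.04,-0.004]
    - [0.02,-0.0705,-0.0055]
    - [0.05,-0.0715,-0.006]
    - [0.08,-0.0715,-0.006]
    - [0.1,-0.0715,-0.006]
    - [0.11,-0.0715,-0.006]
    - [0.11,-0.0715,-0.006]
    - [0.11,-0.0715,-0.006]
  angular:
    - [0,-0.005,0]
    - [0,-0.005,0]
    - [0,-0.005,0]
    - [0,-0.005,0]
    - [0,-0.005,0]
    - [0,-0.005,0]
    - [0,-0.005,0]
    - [0,-0.005,0]

```text
time_s: 23.95
tool_pos: [0.4756, -0.3031, 0.1507]
tool_rot: [-44.4, 89.9, -43.5]
force: [-0.1, 0.4, -2.2]
grip_width: 0.0519
```

```bash
python3 - <<'E'
from h import *
st(); go([.4752,-.3028,.0952],1)
E
```

```text
t 23.95 pos [ 0.4756 -0.3031  0.1507] jaw psi 0.97 xdown [ 0.0014 -0.0014 -1.    ] F [-0.09  0.41 -2.24] w 0.0519 q [ 22.4  10.9   8.3 101.9  -1.7  67.2  32.1]
off [0.0555, 0.0003, -0.0005] ang [-0.0006, 0.0014, 0.0014] | dist 0.056 deg 0.1
```

Request:
drive_tool:
  offset:
    - [0.02,0,0]
    - [0.04,0,0]
    - [0.05,0,0]
    - [0.053,0,0]
    - [0.055,0,0]
    - [0.056,0,0]
    - [0.057,0,0]
    - [0.058,0,0]
  angular:
    - [0,0.001,0.001]
    - [0,0.001,0.001]
    - [0,0.001,0.001]
    - [0,0.001,0.001]
    - [0,0.001,0.001]
    - [0,0.001,0.001]
    - [0,0.001,0.001]
    - [0,0.001,0.001]

```text
time_s: 24.95
tool_pos: [0.4761, -0.3035, 0.0951]
tool_rot: [-24.4, 89.9, -23.5]
force: [-5.6, 3.9, 14.7]
grip_width: 0.0517
```

Request:
drive_tool:
  offset:
    - [0,0,0]
    - [0,0,0]
    - [0,0,0]
    - [-0.03,0,0]
    - [-0.08,0,0]
    - [-0.14,0,0]
    - [-0.19,0,0]
    - [-0.21,0,0]
  angular:
    - [0,0,0]
    - [0,0,0]
    - [0,0,0]
    - [0,0,0]
    - [0,0,0]
    - [0,0,0]
    - [0,0,0]
    - [0,0,0]
  fingers: -0.6

```text
time_s: 25.95
tool_pos: [0.4768, -0.304, 0.3089]
tool_rot: [-27.7, 89.6, -26.7]
force: [-0.5, 0.4, -0.7]
grip_width: 0.0696
```

```bash
python3 - <<'E'
from h import *
st(); snap('wrist','w13'); snap('scene','scene13'); go([.50,.2,.32],0)
E
```

```text
t 25.95 pos [ 0.4768 -0.304   0.3089] jaw psi 0.95 xdown [ 0.0065 -0.0033 -1.    ] F [-0.5   0.36 -0.7 ] w 0.0696 q [21.9  6.1  8.7 89.  -0.9 84.5 31.6]
off [-0.0136, 0.5035, 0.0316] ang [0.0167, 0.0062, 0.0032] | dist 0.505 deg 1.0
```

View pics/scene13.png

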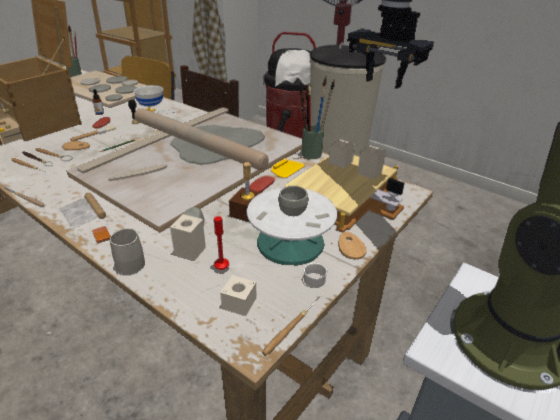

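Request:
drive_tool:
  offset:
    - [-0.01,0.5,0.01]
    - [-0.01,0.5,0.01]
    - [-0.01,0.5,0.01]
    - [-0.01,0.5,0.01]
    - [-0.01,0.5,0.01]
    - [-0.01,0.5,0.01]
    - [-0.01,0.5,0.01]
    - [-0.01,0.5,0.01]
    - [-0.01,0.5,0.01]
    - [-0.01,0.5,0.01]
  angular:
    - [-0.3,0.006,0.003]
    - [-0.3,0.006,0.003]
    - [-0.3,0.006,0.003]
    - [-0.3,0.006,0.003]
    - [-0.3,0.006,0.003]
    - [-0.3,0.006,0.003]
    - [-0.3,0.006,0.003]
    - [-0.3,0.006,0.003]
    - [-0.3,0.006,0.003]
    - [-0.3,0.006,0.003]

```text
time_s: 27.3
tool_pos: [0.4782, 0.1953, 0.3147]
tool_rot: [-148.4, 89.8, -130.3]
force: [0.6, -0.7, 0.2]
grip_width: 0.07
```

```bash
python3 - <<'E'
from h import *
st(); snap('wrist','w14')
a=cv2.imread('pics/w14.png')
cv2.imwrite('pics/w14a.png',cv2.resize(a[20:250,130:430],None,fx=2.6,fy=2.6,interpolation=cv2.INTER_CUBIC))
E
```

```text
t 27.3 pos [0.4782 0.1953 0.3147] jaw psi 18.14 xdown [-0.0023 -0.0028 -1.    ] F [ 0.61 -0.67  0.23] w 0.07 q [ -4.8   1.4 -20.7  93.3   0.6  85.5  -7.4]
```

View pics/w14a.png

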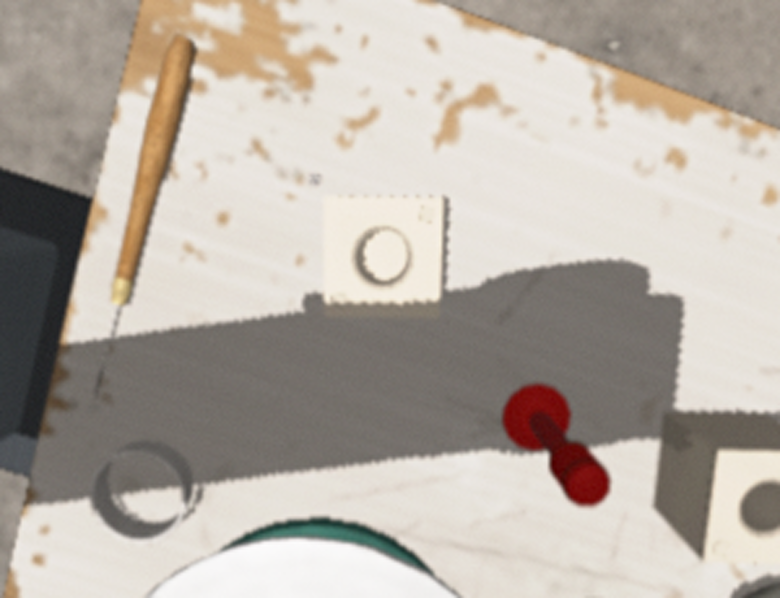

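```bash
python3 - <<'E'
from h import *
f=lambda u,v:(130+u/2.6-.3,20+v/2.6-.3)
p=atz('w14',f(383,254),.045); print(p, atz('w14',f(384,250),.045)); go([p[0]-.0005,p[1]-.001,.021],18.1)
print('m4', atz('w14',f(770,506),.081))
E
```

```text
[0.46071304 0.25577993 0.045     ] [0.46059307 0.25755062 0.045     ]
off [0.2939, 0.0636, 0.002] ang [-0.0011, -0.0026, 0.0019] | dist 0.301 deg 0.2
m4 [0.65544675 0.20879936 0.081     ]
```

Request:
drive_tool:
  offset:
    - [0.04,0.04,0.0015]
    - [0.09,0.0636,0.0015]
    - [0.14,0.0636,0.0015]
    - [0.19,0.0636,0.0015]
    - [0.23,0.0636,0.0015]
    - [0.26,0.0636,0.0015]
    - [0.28,0.0636,0.0015]
    - [0.292,0.0636,0.0015]
    - [0.294,0.0636,0.0015]
    - [0.294,0.0636,0.0015]
  angular:
    - [-0.001,-0.003,0.002]
    - [-0.001,-0.003,0.002]
    - [-0.001,-0.003,0.002]
    - [-0.001,-0.003,0.002]
    - [-0.001,-0.003,0.002]
    - [-0.001,-0.003,0.002]
    - [-0.001,-0.003,0.002]
    - [-0.001,-0.003,0.002]
    - [-0.001,-0.003,0.002]
    - [-0.001,-0.003,0.002]

```text
time_s: 28.6
tool_pos: [0.4604, 0.2545, 0.0215]
tool_rot: [1.9, 89.9, 19.9]
force: [-0.3, -0.3, 0.3]
grip_width: 0.0695
```

Request:
drive_tool:
  offset:
    - [0,0,0]
    - [0,0,0]
    - [0,0,0]
    - [0,0,0]
    - [0,0,0]
  angular:
    - [0,0,0]
    - [0,0,0]
    - [0,0,0]
    - [0,0,0]
    - [0,0,0]
  fingers: 1
  squeeze: 25

```text
time_s: 29.22
tool_pos: [0.4609, 0.2547, 0.0221]
tool_rot: [2.5, 89.8, 20.6]
force: [0.4, -0.0, 5.0]
grip_width: 0.0519
```

Request:
drive_tool:
  offset:
    - [-0.01,0,0]
    - [-0.04,0,0]
    - [-0.08,0,0]
    - [-0.12,0,0]
    - [-0.16,0,0]
    - [-0.2,0,0]
    - [-0.23,0,0]
    - [-0.23,0,0]
  angular:
    - [0,0,0]
    - [0,0,0]
    - [0,0,0]
    - [0,0,0]
    - [0,0,0]
    - [0,0,0]
    - [0,0,0]
    - [0,0,0]

```text
time_s: 30.22
tool_pos: [0.4611, 0.2553, 0.2544]
tool_rot: [4.9, 89.6, 23.0]
force: [-0.0, 0.2, -0.7]
grip_width: 0.0518
```

```bash
python3 - <<'E'
from h import *
st(); go([.4728,-.1668,.25],1); snap('side','side15')
E
```

```text
t 30.23 pos [0.4611 0.2553 0.2544] jaw psi 18.07 xdown [ 0.0064  0.0027 -1.    ] F [-0.01  0.2  -0.65] w 0.0518 q [ -8.3   3.6 -24.6  98.1   1.6  78.3 -15. ]
off [0.0034, -0.4049, -0.1198] ang [0.2979, 0.0068, -0.0016] | dist 0.422 deg 17.1
```

View pics/side15.png

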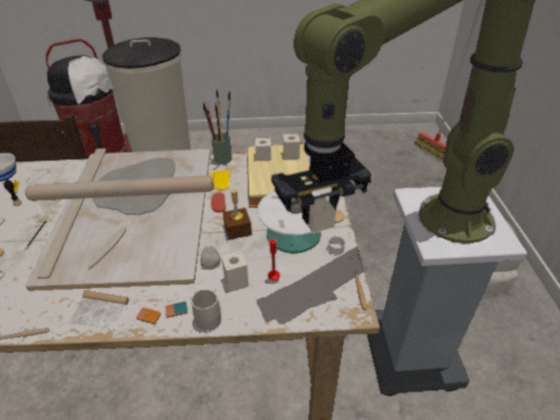

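Request:
drive_tool:
  offset:
    - [0,-0.04,-0.01]
    - [0,-0.09,-0.025]
    - [0,-0.145,-0.042]
    - [0,-0.2,-0.059]
    - [0,-0.26,-0.077]
    - [0.001,-0.32,-0.095]
    - [0.002,-0.37,-0.11]
    - [0.003,-0.395,-0.117]
    - [0.003,-0.405,-0.12]
    - [0.003,-0.405,-0.12]
  angular:
    - [0.03,0,0]
    - [0.06,0,0]
    - [0.09,0,0]
    - [0.12,0,0]
    - [0.15,0,0]
    - [0.18,0.001,0]
    - [0.22,0.003,-0.001]
    - [0.26,0.005,-0.001]
    - [0.298,0.007,-0.002]
    - [0.298,0.007,-0.002]

```text
time_s: 31.52
tool_pos: [0.4717, -0.1664, 0.2482]
tool_rot: [-171.2, 89.7, -170.2]
force: [0.5, 1.1, -0.8]
grip_width: 0.0516
```

```bash
python3 - <<'E'
from h import *
st(); go([.4728,-.1668,.0721],1)
E
```

```text
t 31.52 pos [ 0.4717 -0.1664  0.2482] jaw psi 1.04 xdown [-4.5e-03 -8.0e-04 -1.0e+00] F [ 0.52  1.11 -0.8 ] w 0.0516 q [ 1.580e+01 -1.000e-01  5.000e-01  1.023e+02  1.000e-01  7.800e+01
  1.730e+01]
off [0.1761, -0.0003, 0.0019] ang [0.0007, -0.0046, 0.0007] | dist 0.176 deg 0.3
```

Request:
drive_tool:
  offset:
    - [0.03,0,0.002]
    - [0.07,0,0.002]
    - [0.11,0,0.002]
    - [0.14,0,0.002]
    - [0.16,0,0.002]
    - [0.17,0,0.002]
    - [0.174,0,0.002]
    - [0.175,0,0.002]
    - [0.176,0,0.002]
    - [0.177,0,0.002]
  angular:
    - [0,-0.005,0.001]
    - [0,-0.005,0.001]
    - [0,-0.005,0.001]
    - [0,-0.005,0.001]
    - [0,-0.005,0.001]
    - [0,-0.005,0.001]
    - [0,-0.005,0.001]
    - [0,-0.005,0.001]
    - [0,-0.005,0.001]
    - [0,-0.005,0.001]

```text
time_s: 32.78
tool_pos: [0.4734, -0.1667, 0.072]
tool_rot: [1.3, 89.9, 2.4]
force: [-2.7, 0.1, 8.1]
grip_width: 0.0518
```

```bash
python3 - <<'E'
from h import *
st()
E
```

```text
t 32.77 pos [ 0.4734 -0.1667  0.072 ] jaw psi 1.03 xdown [ 1.5e-03  1.0e-04 -1.0e+00] F [-2.71  0.13  8.05] w 0.0518 q [ 1.590e+01  8.600e+00  5.000e-01  1.144e+02 -1.000e-01  5.690e+01
  1.750e+01]
```

Request:
drive_tool:
  offset:
    - [0,0,0]
    - [0,0,0]
    - [0,0,0]
    - [-0.03,0,0]
    - [-0.08,0,0]
    - [-0.14,0,0]
    - [-0.19,0,0]
    - [-0.22,0,0]
  angular:
    - [0,0,0]
    - [0,0,0]
    - [0,0,0]
    - [0,0,0]
    - [0,0,0]
    - [0,0,0]
    - [0,0,0]
    - [0,0,0]
  fingers: -0.6

```text
time_s: 33.78
tool_pos: [0.4738, -0.1669, 0.2952]
tool_rot: [-11.7, 89.7, -10.7]
force: [0.1, -0.2, -0.6]
grip_width: 0.0693
```

```bash
python3 - <<'E'
from h import *
st(); go([.655,.2088,.28],108)
E
```

```text
t 33.77 pos [ 0.4738 -0.1669  0.2952] jaw psi 1.03 xdown [ 0.0055 -0.001  -1.    ] F [ 0.11 -0.21 -0.55] w 0.0693 q [15.7 -1.2  0.7 98.1 -0.  82.8 17.4]
off [0.0158, 0.3724, 0.1878] ang [-1.867, 0.0027, 0.0059] | dist 0.417 deg 107.0
```

Request:
drive_tool:
  offset:
    - [0.016,0.372,0.188]
    - [0.016,0.372,0.188]
    - [0.016,0.372,0.188]
    - [0.016,0.372,0.188]
    - [0.016,0.372,0.188]
    - [0.016,0.372,0.188]
    - [0.016,0.372,0.188]
    - [0.016,0.372,0.188]
    - [0.016,0.372,0.188]
    - [0.016,0.372,0.188]
  angular:
    - [-1.867,0.003,0.006]
    - [-1.867,0.003,0.006]
    - [-1.867,0.003,0.006]
    - [-1.867,0.003,0.006]
    - [-1.867,0.003,0.006]
    - [-1.867,0.003,0.006]
    - [-1.867,0.003,0.006]
    - [-1.867,0.003,0.006]
    - [-1.867,0.003,0.006]
    - [-1.867,0.003,0.006]

```text
time_s: 35.02
tool_pos: [0.6552, 0.2085, 0.2792]
tool_rot: [87.3, 89.9, -164.4]
force: [-0.2, -0.6, -0.3]
grip_width: 0.0696
```

```bash
python3 - <<'E'
from h import *
st(); snap('wrist','w16'); snap('side','side16'); snap('scene','scene16')
E
```

```text
t 35.02 pos [0.6552 0.2085 0.2792] jaw psi 108.35 xdown [-1.1e-03 -3.0e-04 -1.0e+00] F [-0.22 -0.56 -0.31] w 0.0696 q [ -3.   24.  -24.1  71.9   9.6  86.1  82.4]
```

View pics/w16.png

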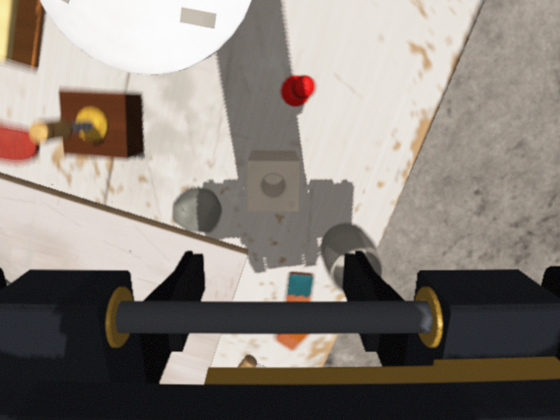

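View pics/scene16.png

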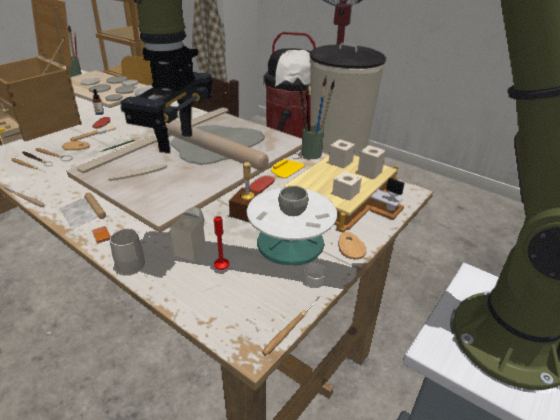

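```bash
python3 - <<'E'
from h import *
print('mug',tri(('side16',(206,299)),('scene16',(126,237))))
p=atz('w16',(273.3,184),.081); print(p); p=p-[.0003,.0005,0]; go([p[0],p[1],.056],108)
E
```

```text
mug (array([0.71520268, 0.32276367, 0.07821444]), [np.float64(0.001553553076721781), np.float64(0.0015535530767217293)])
[0.65300064 0.2076296  0.081     ]
off [0.2234, 0.0025, -0.0004] ang [-0.0031, 0.0002, -0.0009] | dist 0.223 deg 0.2
```

Request:
drive_tool:
  offset:
    - [0.04,0.0015,-0.0004]
    - [0.09,0.0015,-0.0004]
    - [0.13,0.0015,-0.0004]
    - [0.16,0.0015,-0.0004]
    - [0.19,0.0015,-0.0004]
    - [0.21,0.0015,-0.0004]
    - [0.22,0.0015,-0.0004]
    - [0.2235,0.0015,-0.0004]
    - [0.2235,0.0015,-0.0004]
  angular:
    - [-0.003,0,-0.001]
    - [-0.003,0,-0.001]
    - [-0.003,0,-0.001]
    - [-0.003,0,-0.001]
    - [-0.003,0,-0.001]
    - [-0.003,0,-0.001]
    - [-0.003,0,-0.001]
    - [-0.003,0,-0.001]
    - [-0.003,0,-0.001]

```text
time_s: 36.3
tool_pos: [0.6542, 0.2076, 0.0567]
tool_rot: [-79.6, 89.9, 28.3]
force: [0.4, 0.2, 0.3]
grip_width: 0.0699
```

Request:
drive_tool:
  offset:
    - [0,0,0]
    - [0,0,0]
    - [0,0,0]
    - [0,0,0]
    - [0,0,0]
  angular:
    - [0,0,0]
    - [0,0,0]
    - [0,0,0]
    - [0,0,0]
    - [0,0,0]
  fingers: 1
  squeeze: 25

```text
time_s: 36.92
tool_pos: [0.6546, 0.2077, 0.0574]
tool_rot: [-86.4, 89.9, 21.5]
force: [0.4, 0.0, 3.8]
grip_width: 0.0516
```

Request:
drive_tool:
  offset:
    - [-0.01,0,0]
    - [-0.04,0,0]
    - [-0.08,0,0]
    - [-0.12,0,0]
    - [-0.16,0,0]
    - [-0.2,0,0]
    - [-0.23,0,0]
    - [-0.23,0,0]
  angular:
    - [0,0,0]
    - [0,0,0]
    - [0,0,0]
    - [0,0,0]
    - [0,0,0]
    - [0,0,0]
    - [0,0,0]
    - [0,0,0]

```text
time_s: 37.92
tool_pos: [0.6549, 0.2082, 0.2901]
tool_rot: [-87.6, 89.6, 20.4]
force: [0.6, -0.2, -2.4]
grip_width: 0.0521
```

```bash
python3 - <<'E'
from h import *
st(); go([.5688,-.1652,.28],91); snap('side','side17')
E
```

```text
t 37.92 pos [0.6549 0.2082 0.2901] jaw psi 107.98 xdown [ 0.0067  0.0025 -1.    ] F [ 0.59 -0.17 -2.42] w 0.0521 q [ -3.   23.4 -24.1  71.4   9.4  86.7  82.2]
off [0.0086, 0.1972, -0.3286] ang [0.2963, 0.0014, 0.007] | dist 0.383 deg 17.0
```

View pics/side17.png

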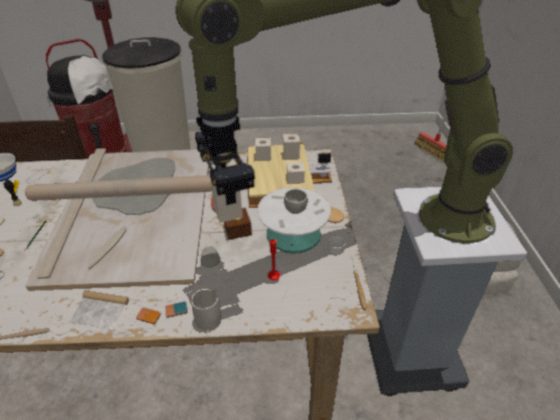

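Request:
drive_tool:
  offset:
    - [0,0.02,-0.035]
    - [0.001,0.045,-0.08]
    - [0.002,0.075,-0.125]
    - [0.003,0.105,-0.175]
    - [0.004,0.135,-0.225]
    - [0.006,0.165,-0.275]
    - [0.008,0.185,-0.31]
    - [0.0085,0.197,-0.3285]
    - [0.0085,0.197,-0.3285]
    - [0.0085,0.197,-0.3285]
  angular:
    - [0.03,0,0.001]
    - [0.07,0,0.002]
    - [0.11,0,0.003]
    - [0.15,0.001,0.004]
    - [0.19,0.001,0.005]
    - [0.23,0.001,0.006]
    - [0.27,0.001,0.007]
    - [0.296,0.001,0.007]
    - [0.296,0.001,0.007]
    - [0.296,0.001,0.007]

```text
time_s: 39.22
tool_pos: [0.5688, -0.1625, 0.2779]
tool_rot: [74.5, 89.8, 165.7]
force: [-0.4, 0.0, -2.6]
grip_width: 0.0517
```

```bash
python3 - <<'E'
from h import *
st(); go([.5688,-.1652,.1074],91)
E
```

```text
t 39.23 pos [ 0.5688 -0.1625  0.2779] jaw psi 91.24 xdown [-0.004  0.001 -1.   ] F [-0.43  0.04 -2.59] w 0.0517 q [ 23.7  10.9 -12.   87.2   2.3  82.4 102.9]
off [0.1705, -0.0007, -0.0028] ang [0.0042, 0.0011, -0.0039] | dist 0.17 deg 0.3
```

Request:
drive_tool:
  offset:
    - [0.03,-0.0005,-0.003]
    - [0.07,-0.0005,-0.003]
    - [0.11,-0.0005,-0.003]
    - [0.14,-0.0005,-0.003]
    - [0.155,-0.0005,-0.003]
    - [0.164,-0.0005,-0.003]
    - [0.168,-0.0005,-0.003]
    - [0.1695,-0.0005,-0.003]
    - [0.1705,-0.0005,-0.003]
    - [0.171,-0.0005,-0.003]
  angular:
    - [0.004,0.001,-0.004]
    - [0.004,0.001,-0.004]
    - [0.004,0.001,-0.004]
    - [0.004,0.001,-0.004]
    - [0.004,0.001,-0.004]
    - [0.004,0.001,-0.004]
    - [0.004,0.001,-0.004]
    - [0.004,0.001,-0.004]
    - [0.004,0.001,-0.004]
    - [0.004,0.001,-0.004]

```text
time_s: 40.48
tool_pos: [0.5689, -0.1655, 0.1074]
tool_rot: [-104.0, 89.9, -13.0]
force: [-0.6, 0.3, -0.4]
grip_width: 0.0517
```

```bash
python3 - <<'E'
from h import *
st()
E
```

```text
t 40.48 pos [ 0.5689 -0.1655  0.1074] jaw psi 91.0 xdown [ 9.e-04 -2.e-04 -1.e+00] F [-0.63  0.35 -0.45] w 0.0517 q [ 23.6  17.  -11.7  99.7   3.8  63.6 101.7]
```

Touching, weight mostly taken. A tad further, then release and rise.

Request:
drive_tool:
  offset:
    - [0.0007,0,0]
    - [0.001,0,0]
    - [0.001,0,0]
  angular:
    - [0,0,0]
    - [0,0,0]
    - [0,0,0]

```text
time_s: 40.85
tool_pos: [0.569, -0.1655, 0.1073]
tool_rot: [-107.6, 89.9, -16.6]
force: [-3.1, -0.2, 5.2]
grip_width: 0.0516
```

Request:
drive_tool:
  offset:
    - [0,0,0]
    - [0,0,0]
    - [0,0,0]
    - [-0.03,0,0]
    - [-0.08,0,0]
    - [-0.14,0,0]
    - [-0.19,0,0]
    - [-0.23,0,0]
    - [-0.23,0,0]
  angular:
    - [0,0,0]
    - [0,0,0]
    - [0,0,0]
    - [0,0,0]
    - [0,0,0]
    - [0,0,0]
    - [0,0,0]
    - [0,0,0]
    - [0,0,0]
  fingers: -0.6

```text
time_s: 41.98
tool_pos: [0.5704, -0.1657, 0.3414]
tool_rot: [-107.0, 89.5, -16.0]
force: [-0.7, 1.2, -0.6]
grip_width: 0.0698
```

```bash
python3 - <<'E'
from h import *
st(); snap('scene','scene18');snap('side','side18'); go([.5,-.19,.37],0)
a=cv2.imread('pics/scene18.png');b=cv2.imread('pics/side18.png')
cv2.imwrite('pics/s18.png',cv2.resize(a[120:260,220:420],None,fx=4,fy=4,interpolation=cv2.INTER_CUBIC))
cv2.imwrite('pics/d18.png',cv2.resize(b[110:260,200:350],None,fx=4,fy=4,interpolation=cv2.INTER_CUBIC))
E
```

```text
t 41.98 pos [ 0.5704 -0.1657  0.3414] jaw psi 91.0 xdown [ 0.0084 -0.0024 -1.    ] F [-0.69  1.17 -0.58] w 0.0698 q [ 23.7  10.  -11.8  81.1   2.1  88.6 103.1]
off [-0.0331, 0.0691, -0.0233] ang [1.5882, 0.0006, 0.0013] | dist 0.08 deg 91.0
```

View pics/s18.png

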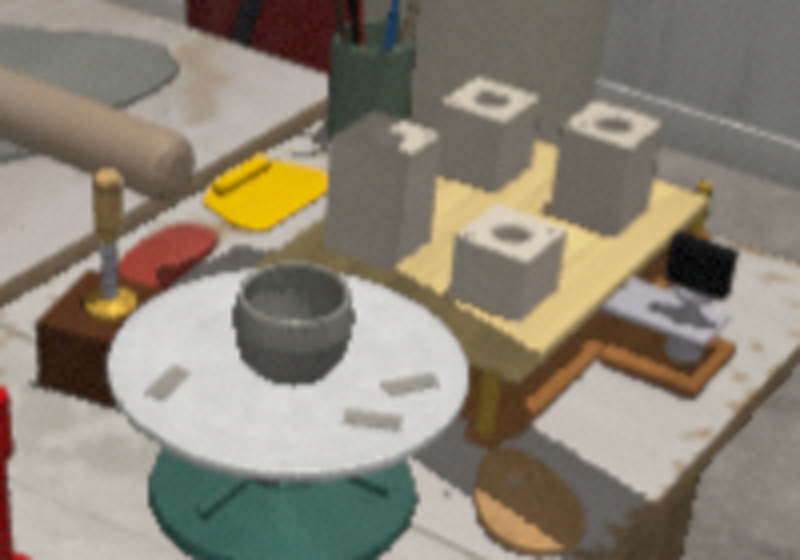

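View pics/d18.png

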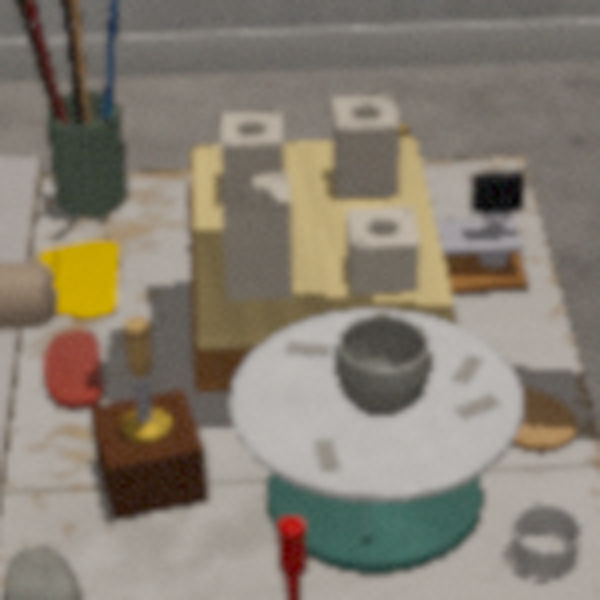

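Request:
drive_tool:
  offset:
    - [-0.02,0.069,-0.023]
    - [-0.02,0.069,-0.023]
    - [-0.02,0.069,-0.023]
    - [-0.02,0.069,-0.023]
    - [-0.02,0.069,-0.023]
    - [-0.02,0.069,-0.023]
    - [-0.02,0.069,-0.023]
    - [-0.02,0.069,-0.023]
    - [-0.02,0.069,-0.023]
    - [-0.02,0.069,-0.023]
  angular:
    - [1.588,0.001,0.001]
    - [1.588,0.001,0.001]
    - [1.588,0.001,0.001]
    - [1.588,0.001,0.001]
    - [1.588,0.001,0.001]
    - [1.588,0.001,0.001]
    - [1.588,0.001,0.001]
    - [1.588,0.001,0.001]
    - [1.588,0.001,0.001]
    - [1.588,0.001,0.001]
  fingers: 0

```text
time_s: 43.32
tool_pos: [0.4996, -0.1895, 0.3551]
tool_rot: [168.3, 89.8, 168.4]
force: [-0.2, 0.8, -0.5]
grip_width: 0.0438
```

```bash
python3 - <<'E'
from h import *
st(); snap('wrist','w19')
E
```

```text
t 43.33 pos [ 0.4996 -0.1895  0.3551] jaw psi 0.07 xdown [-2.9e-03  6.0e-04 -1.0e+00] F [-0.17  0.78 -0.54] w 0.0438 q [24.9  2.9 -7.3 87.2  0.4 90.1 17.7]
```

View pics/w19.png

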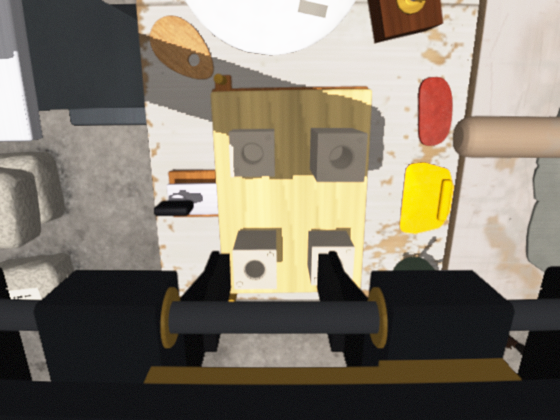

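```bash
python3 - <<'E'
from h import *
a=cv2.imread('pics/w19.png')
cv2.imwrite('pics/w19c.png',cv2.resize(a[80:300,140:380],None,fx=2.7,fy=2.7,interpolation=cv2.INTER_CUBIC))
for n,uv,z in [('m1',(252,153),.095),('m4',(340,155),.131),('m3',(255,268.5),.119)]: print(n,atz('w19',uv,z))
print('m2',atz('w9',(271,181),.107))
E
```

```text
m1 [ 0.47295908 -0.16580674  0.095     ]
m4 [ 0.56810912 -0.16271518  0.131     ]
m3 [ 0.47573914 -0.30071609  0.119     ]
m2 [ 0.57095461 -0.2997969   0.107     ]
```

View pics/w19c.png

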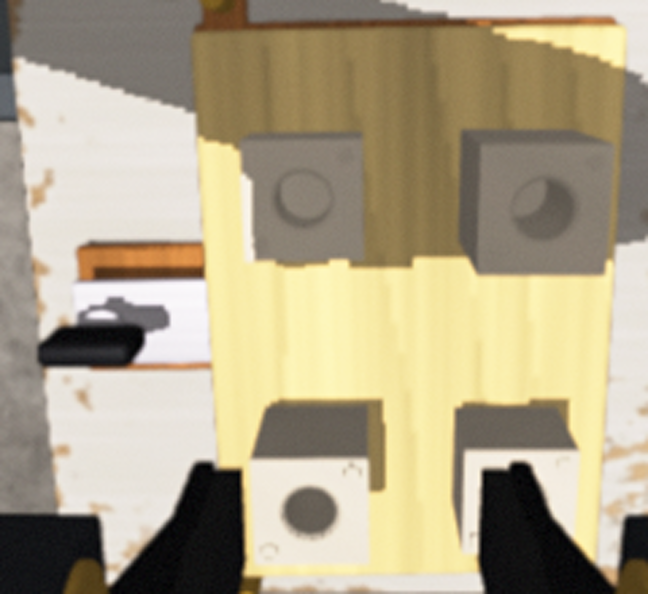

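```bash
python3 - <<'E'
from h import *
a=cv2.imread('pics/wrist0.png')
cv2.imwrite('pics/w0c.png',cv2.resize(a[120:240,220:340],None,fx=5,fy=5,interpolation=cv2.INTER_CUBIC))
go([.6535,.0,.26],0)
E
```

```text
off [0.0951, 0.1892, 0.1544] ang [0.0019, -0.0024, -0.0005] | dist 0.262 deg 0.2
```

View pics/w0c.png

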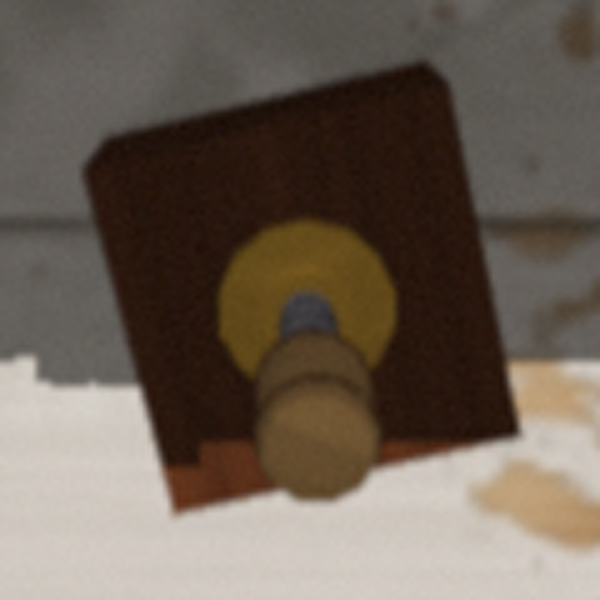

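```bash
python3 - <<'E'
from h import *
print(atz('wrist0',(281.2,181),.059),atz('wrist0',(283.2,207.6),.145))
E
```

```text
[0.65532802 0.01014593 0.059     ] [0.65511704 0.01014506 0.145     ]
```

Request:
drive_tool:
  offset:
    - [0.095,0.189,0.155]
    - [0.095,0.189,0.155]
    - [0.095,0.189,0.155]
    - [0.095,0.189,0.155]
    - [0.095,0.189,0.155]
    - [0.095,0.189,0.155]
    - [0.095,0.189,0.155]
  angular:
    - [0.002,-0.002,0]
    - [0.002,-0.002,0]
    - [0.002,-0.002,0]
    - [0.002,-0.002,0]
    - [0.002,-0.002,0]
    - [0.002,-0.002,0]
    - [0.002,-0.002,0]

```text
time_s: 44.25
tool_pos: [0.6539, -0.0025, 0.2609]
tool_rot: [-71.0, 89.9, -71.1]
force: [0.3, -1.0, -0.6]
grip_width: 0.0436
```

```bash
python3 - <<'E'
from h import *
st(); snap('wrist','w20')
go([.6532,.0095,.18],0)
a=cv2.imread('pics/w20.png')
cv2.imwrite('pics/w20c.png',cv2.resize(a[100:250,200:350],None,fx=4,fy=4,interpolation=cv2.INTER_CUBIC))
E
```

```text
t 44.25 pos [ 0.6539 -0.0025  0.2609] jaw psi -0.13 xdown [ 3.e-04 -9.e-04 -1.e+00] F [ 0.33 -1.04 -0.57] w 0.0436 q [ 10.   19.  -15.9  79.5   5.2  82.2  -5.8]
off [0.0812, 0.0122, -0.0008] ang [-0.0027, 0.0009, 0.0009] | dist 0.082 deg 0.2
```

View pics/w20c.png

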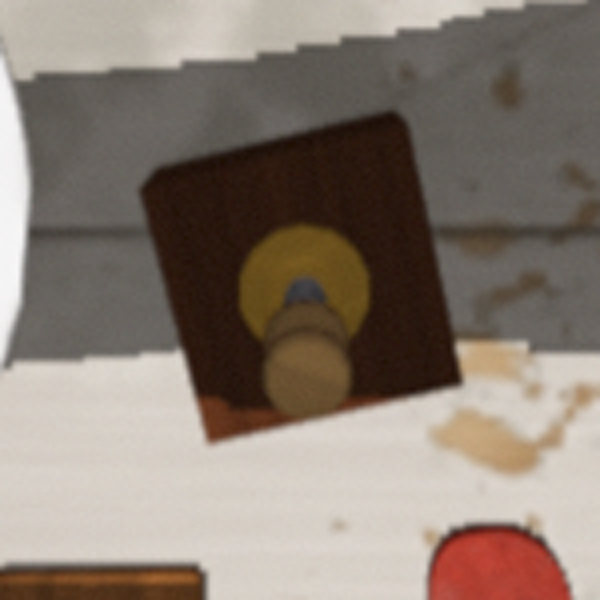

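```bash
python3 - <<'E'
from h import *
print(atz('w20',(275.6,171.6),.059),atz('w20',(276.4,193.4),.145), tri(('w20',(276.4,193.4)),('wrist0',(283.2,207.6))))
go([.6545,.0096,.113],0)
E
```

```text
[0.65505737 0.01033732 0.059     ] [0.65518922 0.00977963 0.145     ] (array([0.65528741, 0.00776749, 0.13709051]), [np.float64(4.061719547041081e-05), np.float64(4.061719547026742e-05)])
off [0.1482, 0.0123, 0.0004] ang [-0.0027, 0.0009, 0.0009] | dist 0.149 deg 0.2
```

Request:
drive_tool:
  offset:
    - [0.02,0.0124,0.001]
    - [0.05,0.0124,0.001]
    - [0.07,0.0124,0.001]
    - [0.09,0.0124,0.001]
    - [0.11,0.0124,0.001]
    - [0.13,0.0124,0.001]
    - [0.145,0.0124,0.001]
    - [0.148,0.0124,0.001]
    - [0.148,0.0124,0.001]
  angular:
    - [-0.003,0.001,0.001]
    - [-0.003,0.001,0.001]
    - [-0.003,0.001,0.001]
    - [-0.003,0.001,0.001]
    - [-0.003,0.001,0.001]
    - [-0.003,0.001,0.001]
    - [-0.003,0.001,0.001]
    - [-0.003,0.001,0.001]
    - [-0.003,0.001,0.001]

```text
time_s: 45.42
tool_pos: [0.6554, 0.0097, 0.1134]
tool_rot: [28.0, 90.0, 28.0]
force: [0.3, -0.5, 0.1]
grip_width: 0.0436
```

Request:
drive_tool:
  offset:
    - [0,0,0]
    - [0,0,0]
    - [0,0,0]
    - [0,0,0]
    - [0,0,0]
  angular:
    - [0,0,0]
    - [0,0,0]
    - [0,0,0]
    - [0,0,0]
    - [0,0,0]
  fingers: 1
  squeeze: 40

```text
time_s: 46.05
tool_pos: [0.6557, 0.0097, 0.1137]
tool_rot: [10.2, 89.9, 10.2]
force: [0.6, 0.3, 0.9]
grip_width: 0.017
```

```bash
python3 - <<'E'
from h import *
st(); snap('scene','scene21'); snap('side','side21')
a=cv2.imread('pics/scene21.png');b=cv2.imread('pics/side21.png')
cv2.imwrite('pics/s21.png',np.hstack([cv2.resize(a[130:230,200:300],None,fx=4,fy=4,interpolation=cv2.INTER_CUBIC),cv2.resize(b[150:250,180:280],None,fx=4,fy=4,interpolation=cv2.INTER_CUBIC)]))
E
```

```text
t 46.05 pos [0.6557 0.0097 0.1137] jaw psi 0.01 xdown [ 1.3e-03  2.0e-04 -1.0e+00] F [0.62 0.27 0.91] w 0.017 q [  9.1  24.2 -15.8  89.8   7.   66.9  -8.1]
```

View pics/s21.png

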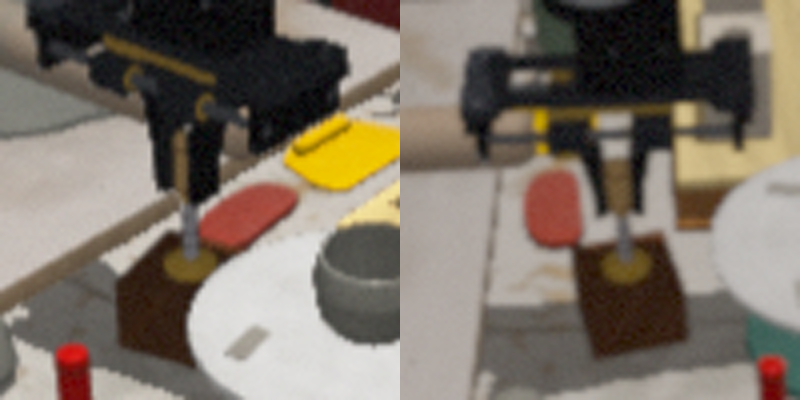

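Request:
drive_tool:
  offset:
    - [-0.02,0,0]
    - [-0.05,0,0]
    - [-0.09,0,0]
    - [-0.13,0,0]
    - [-0.17,0,0]
    - [-0.19,0,0]
    - [-0.19,0,0]
  angular:
    - [0,0,0]
    - [0,0,0]
    - [0,0,0]
    - [0,0,0]
    - [0,0,0]
    - [0,0,0]
    - [0,0,0]

```text
time_s: 47.02
tool_pos: [0.6562, 0.0099, 0.3068]
tool_rot: [3.8, 89.7, 3.8]
force: [0.6, -0.2, -1.5]
grip_width: 0.0171
```

```bash
python3 - <<'E'
from h import *
st(); go([.4731,-.1662,.28],0)
snap('scene','scene22')
a=cv2.imread('pics/scene22.png')
cv2.imwrite('pics/s22.png',cv2.resize(a[80:230,180:330],None,fx=4,fy=4,interpolation=cv2.INTER_CUBIC))
E
```

```text
t 47.02 pos [0.6562 0.0099 0.3068] jaw psi 0.02 xdown [ 5.6e-03  4.0e-04 -1.0e+00] F [ 0.59 -0.21 -1.49] w 0.0171 q [  9.1  18.5 -16.3  75.    5.1  86.9  -6.6]
off [0.0257, -0.1761, -0.1833] ang [0.0004, 0.0056, -0.0004] | dist 0.255 deg 0.3
```

View pics/s22.png

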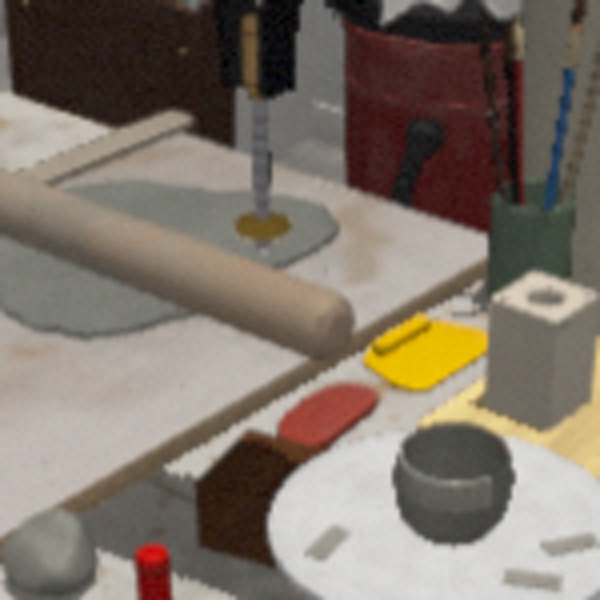

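Request:
drive_tool:
  offset:
    - [0.002,-0.03,-0.031]
    - [0.006,-0.07,-0.073]
    - [0.012,-0.11,-0.115]
    - [0.018,-0.15,-0.156]
    - [0.024,-0.17,-0.178]
    - [0.0255,-0.176,-0.183]
    - [0.0255,-0.176,-0.183]
    - [0.0255,-0.176,-0.183]
  angular:
    - [0,0.005,0]
    - [0,0.006,0]
    - [0,0.006,0]
    - [0,0.006,0]
    - [0,0.006,0]
    - [0,0.006,0]
    - [0,0.006,0]
    - [0,0.006,0]

```text
time_s: 48.08
tool_pos: [0.4736, -0.1647, 0.2785]
tool_rot: [164.3, 89.8, 164.5]
force: [0.2, -0.1, -1.2]
grip_width: 0.0171
```

```bash
python3 - <<'E'
from h import *
st(); go([.4731,-.1662,.21],0)
snap('scene','scene23'); snap('side','side23')
a=cv2.imread('pics/scene23.png');b=cv2.imread('pics/side23.png')
cv2.imwrite('pics/s23.png',np.hstack([cv2.resize(a[90:240,300:420],None,fx=3.3,fy=3.3,interpolation=cv2.INTER_CUBIC),cv2.resize(b[60:210,240:360],None,fx=3.3,fy=3.3,interpolation=cv2.INTER_CUBIC)]))
E
```

```text
t 48.08 pos [ 0.4736 -0.1647  0.2785] jaw psi 0.17 xdown [-0.0035  0.001  -1.    ] F [ 0.21 -0.14 -1.19] w 0.0171 q [25.1 -0.3 -8.8 99.1 -0.  81.4 16.4]
off [0.0685, -0.0015, -0.0003] ang [0.003, -0.0035, -0.001] | dist 0.068 deg 0.3
```

View pics/s23.png

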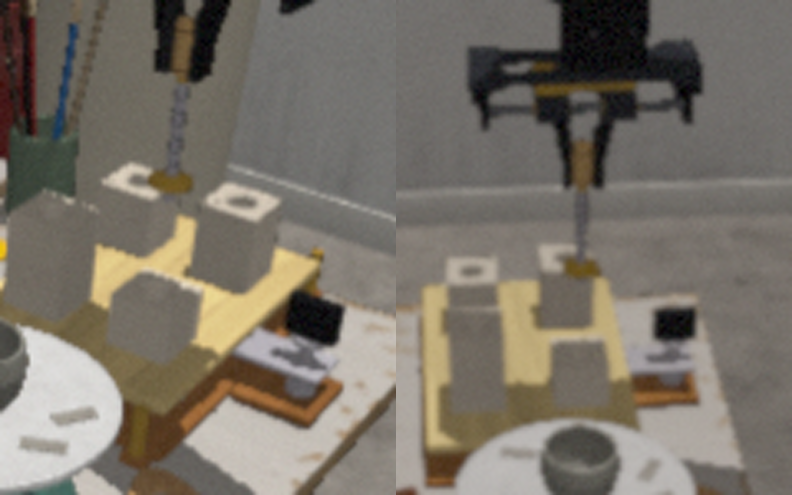

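```bash
python3 - <<'E'
from h import *
F=np.array([.4736,-.1647,.2785])+.1057*np.array([-.0035,.001,-1])
C=F+[0,0,.0165]
print(((proj('scene23',[F,C])-[300,90])*3.3).round(0), ((proj('side23',[F,C])-[240,60])*3.3+[396,0]).round(0))
E
```

```text
[[165. 196.]
 [167. 176.]] [[578. 280.]
 [578. 264.]]
```

Request:
drive_tool:
  offset:
    - [0.02,-0.0015,0]
    - [0.04,-0.0015,0]
    - [0.06,-0.0015,0]
    - [0.075,-0.0015,0]
    - [0.09,-0.0015,0]
    - [0.1,-0.0015,0]
    - [0.105,-0.0015,0]
    - [0.107,-0.0015,0]
    - [0.107,-0.0015,0]
  angular:
    - [0.003,-0.004,-0.001]
    - [0.003,-0.004,-0.001]
    - [0.003,-0.004,-0.001]
    - [0.003,-0.004,-0.001]
    - [0.003,-0.004,-0.001]
    - [0.003,-0.004,-0.001]
    - [0.003,-0.004,-0.001]
    - [0.003,-0.004,-0.001]
    - [0.003,-0.004,-0.001]

```text
time_s: 49.3
tool_pos: [0.4733, -0.1665, 0.1718]
tool_rot: [-28.5, 89.9, -28.5]
force: [-0.1, -1.2, -1.2]
grip_width: 0.0171
```

```bash
python3 - <<'E'
from h import *
st()
E
```

```text
t 49.3 pos [ 0.4733 -0.1665  0.1718] jaw psi -0.01 xdown [ 9.e-04 -5.e-04 -1.e+00] F [-0.07 -1.15 -1.24] w 0.0171 q [ 25.1   3.   -9.  108.1   0.5  68.9  15.9]
```

Request:
drive_tool:
  offset:
    - [0.001,0,0]
    - [0.002,0,0]
    - [0.003,0,0]
    - [0.003,0,0]
  angular:
    - [0,0,0]
    - [0,0,0]
    - [0,0,0]
    - [0,0,0]

```text
time_s: 49.8
tool_pos: [0.474, -0.1668, 0.1705]
tool_rot: [-25.8, 89.8, -25.8]
force: [-2.5, -0.1, 6.4]
grip_width: 0.0169
```

Request:
drive_tool:
  offset:
    - [0.0025,-0.0003,0]
    - [0.0025,-0.0003,0]
    - [0.0025,-0.0003,0]
    - [0.0025,-0.0003,0]
    - [0.0025,-0.0003,0]
    - [0.0025,-0.0003,0]
    - [0.0025,-0.0003,0]
    - [0.0025,-0.0003,0]
    - [0.0025,-0.0003,0]
    - [0.0025,-0.0003,0]
  angular:
    - [0,0,0]
    - [0,0,0]
    - [0,0,0]
    - [0,0,0]
    - [0,0,0]
    - [0,0,0]
    - [0,0,0]
    - [0,0,0]
    - [0,0,0]
    - [0,0,0]

```text
time_s: 51.05
tool_pos: [0.4744, -0.1672, 0.1704]
tool_rot: [-25.5, 89.7, -25.5]
force: [-4.9, 1.3, 12.1]
grip_width: 0.0171
```

Request:
drive_tool:
  offset:
    - [0.002,0,0]
    - [0.002,0,0]
    - [0.002,0,0]
    - [0.002,0,0]
    - [0.002,0,0]
    - [0.002,0,0]
    - [0.002,0,0]
    - [0.002,0,0]
    - [0.002,0,0]
    - [0.002,0,0]
  angular:
    - [0,0,0]
    - [0,0,0]
    - [0,0,0]
    - [0,0,0]
    - [0,0,0]
    - [0,0,0]
    - [0,0,0]
    - [0,0,0]
    - [0,0,0]
    - [0,0,0]

```text
time_s: 52.3
tool_pos: [0.4744, -0.1672, 0.1705]
tool_rot: [-27.3, 89.7, -27.3]
force: [-3.3, 0.4, 10.8]
grip_width: 0.017
```

```bash
python3 - <<'E'
from h import *
st()
snap('scene','scene24'); snap('side','side24')
a=cv2.imread('pics/scene24.png');b=cv2.imread('pics/side24.png')
cv2.imwrite('pics/s24.png',np.hstack([cv2.resize(a[110:260,290:410],None,fx=3.3,fy=3.3,interpolation=cv2.INTER_CUBIC),cv2.resize(b[90:240,240:360],None,fx=3.3,fy=3.3,interpolation=cv2.INTER_CUBIC)]))
E
```

```text
t 52.3 pos [ 0.4744 -0.1672  0.1705] jaw psi -0.02 xdown [ 0.0043 -0.0022 -1.    ] F [-3.34  0.42 10.79] w 0.017 q [ 25.1   3.   -9.  108.2   0.6  68.5  15.9]
```

View pics/s24.png

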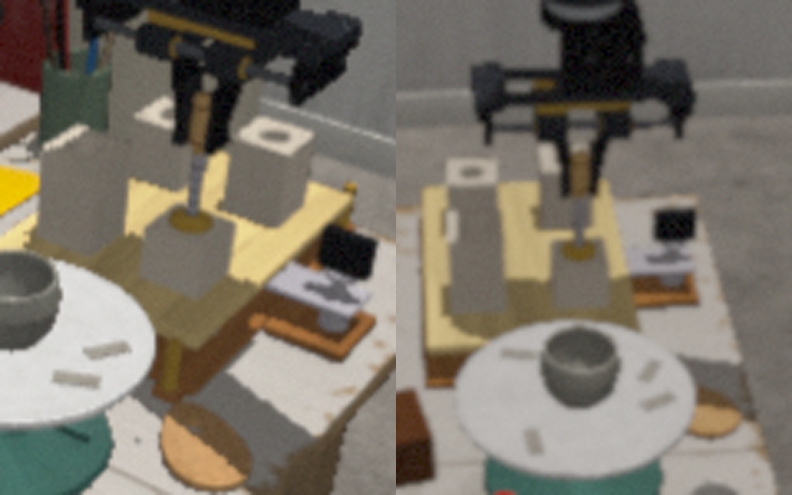

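Request:
drive_tool:
  offset:
    - [-0.01,0,0]
    - [-0.04,0,0]
    - [-0.08,0,0]
    - [-0.11,0,0]
    - [-0.12,0,0]
    - [-0.12,0,0]
  angular:
    - [0,0,0]
    - [0,-0.004,-0.002]
    - [0,-0.004,-0.002]
    - [0,-0.004,-0.002]
    - [0,-0.004,-0.002]
    - [0,-0.004,-0.002]

```text
time_s: 53.15
tool_pos: [0.474, -0.1669, 0.2904]
tool_rot: [-26.7, 89.4, -26.7]
force: [-0.2, 0.0, -1.5]
grip_width: 0.0171
```

```bash
python3 - <<'E'
from h import *
st(); go([.5713,-.3005,.28],0)
E
```

```text
t 53.15 pos [ 0.474  -0.1669  0.2904] jaw psi -0.02 xdown [ 0.0087 -0.0044 -1.    ] F [-0.24  0.02 -1.47] w 0.0171 q [25.2 -1.  -8.7 98.4 -0.1 82.  16.4]
off [0.0118, -0.1335, 0.0973] ang [-0.0003, 0.0087, 0.0044] | dist 0.166 deg 0.6
```

Request:
drive_tool:
  offset:
    - [0.003,-0.033,0.024]
    - [0.006,-0.075,0.055]
    - [0.01,-0.115,0.083]
    - [0.012,-0.13,0.095]
    - [0.012,-0.1335,0.0973]
    - [0.012,-0.1335,0.0973]
    - [0.012,-0.1335,0.0973]
  angular:
    - [0,0.009,0.004]
    - [0,0.009,0.004]
    - [0,0.009,0.004]
    - [0,0.009,0.004]
    - [0,0.009,0.004]
    - [0,0.009,0.004]
    - [0,0.009,0.004]

```text
time_s: 54.02
tool_pos: [0.5711, -0.2993, 0.28]
tool_rot: [170.4, 90.0, 170.4]
force: [-0.3, 0.7, -1.5]
grip_width: 0.017
```

```bash
python3 - <<'E'
from h import *
st(); go([.5713,-.3005,.1725],0)
snap('scene','scene25'); snap('side','side25')
a=cv2.imread('pics/scene25.png');b=cv2.imread('pics/side25.png')
cv2.imwrite('pics/s25.png',np.hstack([cv2.resize(a[90:240,290:410],None,fx=3.3,fy=3.3,interpolation=cv2.INTER_CUBIC),cv2.resize(b[60:210,240:360],None,fx=3.3,fy=3.3,interpolation=cv2.INTER_CUBIC)]))
E
```

```text
t 54.02 pos [ 0.5711 -0.2993  0.28  ] jaw psi 0.05 xdown [-3.e-04  0.e+00 -1.e+00] F [-0.31  0.7  -1.46] w 0.017 q [28.8 16.8 -4.5 79.5  1.3 83.7 24.4]
off [0.1075, -0.0012, 0.0003] ang [0.0008, -0.0003, -0.0] | dist 0.108 deg 0.0
```

View pics/s25.png

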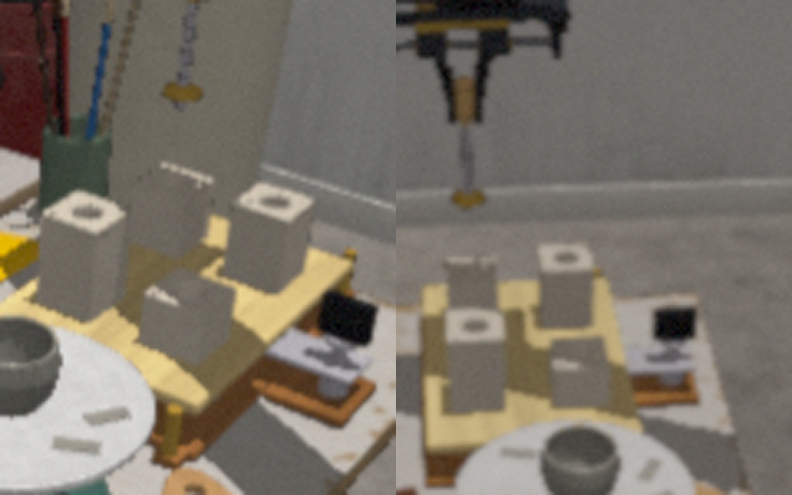

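Request:
drive_tool:
  offset:
    - [0.02,-0.001,0]
    - [0.04,-0.001,0]
    - [0.06,-0.001,0]
    - [0.075,-0.001,0]
    - [0.09,-0.001,0]
    - [0.1,-0.001,0]
    - [0.106,-0.001,0]
    - [0.109,-0.001,0]
    - [0.11,-0.001,0]
    - [0.111,-0.001,0]
  angular:
    - [0,0,0]
    - [0,0,0]
    - [0,0,0]
    - [0,0,0]
    - [0,0,0]
    - [0,0,0]
    - [0,0,0]
    - [0,0,0]
    - [0,0,0]
    - [0,0,0]

```text
time_s: 55.38
tool_pos: [0.5717, -0.301, 0.1716]
tool_rot: [-37.2, 89.9, -37.2]
force: [-3.3, 0.4, 9.9]
grip_width: 0.017
```

```bash
python3 - <<'E'
from h import *
st()
E
```

```text
t 55.38 pos [ 0.5717 -0.301   0.1716] jaw psi 0.03 xdown [ 0.0021 -0.0016 -1.    ] F [-3.31  0.42  9.89] w 0.017 q [29.  19.7 -4.6 88.2  1.7 72.  24.2]
```

Bottomed at the expected 0.1716, pressing ~10 N. Hold 2.5 s.

Request:
drive_tool:
  offset:
    - [0.002,0,0]
    - [0.002,0,0]
    - [0.002,0,0]
    - [0.002,0,0]
    - [0.002,0,0]
    - [0.002,0,0]
    - [0.002,0,0]
    - [0.002,0,0]
    - [0.002,0,0]
    - [0.002,0,0]
  angular:
    - [0,0.002,0.002]
    - [0,0.002,0.002]
    - [0,0.002,0.002]
    - [0,0.002,0.002]
    - [0,0.002,0.002]
    - [0,0.002,0.002]
    - [0,0.002,0.002]
    - [0,0.002,0.002]
    - [0,0.002,0.002]
    - [0,0.002,0.002]

```text
time_s: 56.62
tool_pos: [0.5718, -0.3012, 0.1716]
tool_rot: [-15.3, 89.9, -15.3]
force: [-2.7, 1.1, 7.0]
grip_width: 0.0171
```

Request:
drive_tool:
  offset:
    - [0.002,0,0]
    - [0.002,0,0]
    - [0.002,0,0]
    - [0.002,0,0]
    - [0.002,0,0]
    - [0.002,0,0]
    - [0.002,0,0]
    - [0.002,0,0]
    - [0.002,0,0]
    - [0.002,0,0]
  angular:
    - [0,0.001,0.001]
    - [0,0.001,0.001]
    - [0,0.001,0.001]
    - [0,0.001,0.001]
    - [0,0.001,0.001]
    - [0,0.001,0.001]
    - [0,0.001,0.001]
    - [0,0.001,0.001]
    - [0,0.001,0.001]
    - [0,0.001,0.001]

```text
time_s: 57.88
tool_pos: [0.5719, -0.3013, 0.1716]
tool_rot: [11.1, 89.9, 11.1]
force: [-2.0, 0.9, 6.7]
grip_width: 0.0174
```

```bash
python3 - <<'E'
from h import *
st()
snap('scene','scene26'); snap('side','side26')
a=cv2.imread('pics/scene26.png');b=cv2.imread('pics/side26.png')
cv2.imwrite('pics/s26.png',np.hstack([cv2.resize(a[90:240,290:410],None,fx=3.3,fy=3.3,interpolation=cv2.INTER_CUBIC),cv2.resize(b[80:230,220:340],None,fx=3.3,fy=3.3,interpolation=cv2.INTER_CUBIC)]))
E
```

```text
t 57.88 pos [ 0.5719 -0.3013  0.1716] jaw psi 0.02 xdown [ 1.e-03  2.e-04 -1.e+00] F [-1.99  0.89  6.71] w 0.0174 q [29.1 19.8 -4.6 88.1  1.6 72.1 24.3]
```

View pics/s26.png

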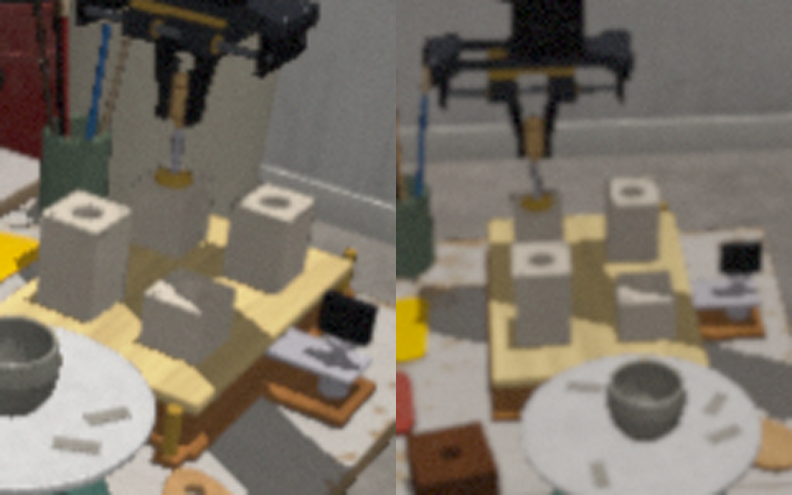

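Request:
drive_tool:
  offset:
    - [-0.01,0,0]
    - [-0.04,0,0]
    - [-0.08,0,0]
    - [-0.11,0,0]
    - [-0.12,0,0]
    - [-0.12,0,0]
  angular:
    - [0,0,0]
    - [0,0,0]
    - [0,0,0]
    - [0,0,0]
    - [0,0,0]
    - [0,0,0]

```text
time_s: 58.72
tool_pos: [0.5719, -0.3014, 0.2917]
tool_rot: [-5.6, 89.9, -5.6]
force: [0.2, -0.1, -1.5]
grip_width: 0.0173
```

```bash
python3 - <<'E'
from h import *
st(); go([.4760,-.302,.28],0)
E
```

```text
t 58.73 pos [ 0.5719 -0.3014  0.2917] jaw psi 0.02 xdown [ 1.7e-03 -2.0e-04 -1.0e+00] F [ 0.2  -0.13 -1.48] w 0.0173 q [28.9 16.8 -4.4 78.2  1.3 84.9 24.6]
off [0.0116, -0.0006, -0.096] ang [0.0003, 0.0017, 0.0002] | dist 0.097 deg 0.1
```

Request:
drive_tool:
  offset:
    - [0.003,0,-0.03]
    - [0.006,0,-0.06]
    - [0.01,-0.0006,-0.085]
    - [0.0115,-0.0006,-0.096]
    - [0.0115,-0.0006,-0.096]
    - [0.0115,-0.0006,-0.096]
  angular:
    - [0,0.002,0]
    - [0,0.002,0]
    - [0,0.002,0]
    - [0,0.002,0]
    - [0,0.002,0]
    - [0,0.002,0]

```text
time_s: 59.48
tool_pos: [0.4769, -0.3016, 0.2798]
tool_rot: [80.9, 90.0, 80.9]
force: [-0.3, -0.1, -1.3]
grip_width: 0.0169
```

```bash
python3 - <<'E'
from h import *
st(); go([.476,-.302,.1725],0)
E
```

```text
t 59.48 pos [ 0.4769 -0.3016  0.2798] jaw psi 0.08 xdown [ 0.e+00  1.e-04 -1.e+00] F [-0.29 -0.12 -1.34] w 0.0169 q [32.6  7.  -3.3 91.3  0.4 81.8 29.4]
off [0.1073, -0.0004, -0.0009] ang [0.0013, 0.0, -0.0001] | dist 0.107 deg 0.1
```

Request:
drive_tool:
  offset:
    - [0.02,0,-0.001]
    - [0.04,0,-0.001]
    - [0.06,0,-0.001]
    - [0.075,0,-0.001]
    - [0.09,0,-0.001]
    - [0.1,0,-0.001]
    - [0.106,0,-0.001]
    - [0.108,0,-0.001]
    - [0.109,0,-0.001]
    - [0.11,0,-0.001]
  angular:
    - [0,0,0]
    - [0,0,0]
    - [0,0,0]
    - [0,0,0]
    - [0,0,0]
    - [0,0,0]
    - [0,0,0]
    - [0,0,0]
    - [0,0,0]
    - [0,0,0]

```text
time_s: 60.72
tool_pos: [0.4764, -0.302, 0.1725]
tool_rot: [-32.0, 89.9, -32.0]
force: [-2.9, 2.2, 11.9]
grip_width: 0.0169
```

```bash
python3 - <<'E'
from h import *
st()
E
```

```text
t 60.73 pos [ 0.4764 -0.302   0.1725] jaw psi 0.07 xdown [ 0.0018 -0.0011 -1.    ] F [-2.91  2.21 11.93] w 0.0169 q [ 32.7  10.1  -3.4 100.1   0.6  69.7  29.2]
```

Bottomed at 0.1725 as expected, 12 N. Hold.

Request:
drive_tool:
  offset:
    - [0.002,0,0]
    - [0.002,0,0]
    - [0.002,0,0]
    - [0.002,0,0]
    - [0.002,0,0]
    - [0.002,0,0]
    - [0.002,0,0]
    - [0.002,0,0]
    - [0.002,0,0]
    - [0.002,0,0]
  angular:
    - [0,0.002,0.001]
    - [0,0.002,0.001]
    - [0,0.002,0.001]
    - [0,0.002,0.001]
    - [0,0.002,0.001]
    - [0,0.002,0.001]
    - [0,0.002,0.001]
    - [0,0.002,0.001]
    - [0,0.002,0.001]
    - [0,0.002,0.001]

```text
time_s: 61.98
tool_pos: [0.4765, -0.3022, 0.1725]
tool_rot: [-47.2, 89.9, -47.1]
force: [-3.0, 2.4, 7.1]
grip_width: 0.0172
```

Request:
drive_tool:
  offset:
    - [0.002,0,0]
    - [0.002,0,0]
    - [0.002,0,0]
    - [0.002,0,0]
    - [0.002,0,0]
    - [0.002,0,0]
    - [0.002,0,0]
    - [0.002,0,0]
    - [0.002,0,0]
    - [0.002,0,0]
  angular:
    - [0,0.001,0]
    - [0,0.001,0]
    - [0,0.001,0]
    - [0,0.001,0]
    - [0,0.001,0]
    - [0,0.001,0]
    - [0,0.001,0]
    - [0,0.001,0]
    - [0,0.001,0]
    - [0,0.001,0]

```text
time_s: 63.22
tool_pos: [0.4765, -0.3021, 0.1725]
tool_rot: [-74.0, 89.9, -73.9]
force: [-2.6, 1.5, 7.5]
grip_width: 0.0172
```

```bash
python3 - <<'E'
from h import *
st()
snap('scene','scene27'); snap('side','side27')
a=cv2.imread('pics/scene27.png');b=cv2.imread('pics/side27.png')
cv2.imwrite('pics/s27.png',np.hstack([cv2.resize(a[90:240,290:410],None,fx=3.3,fy=3.3,interpolation=cv2.INTER_CUBIC),cv2.resize(b[80:230,220:340],None,fx=3.3,fy=3.3,interpolation=cv2.INTER_CUBIC)]))
E
```

```text
t 63.23 pos [ 0.4765 -0.3021  0.1725] jaw psi 0.05 xdown [ 3.e-04 -1.e-03 -1.e+00] F [-2.55  1.49  7.49] w 0.0172 q [ 32.7  10.2  -3.4 100.    0.7  69.8  29.2]
```

View pics/s27.png

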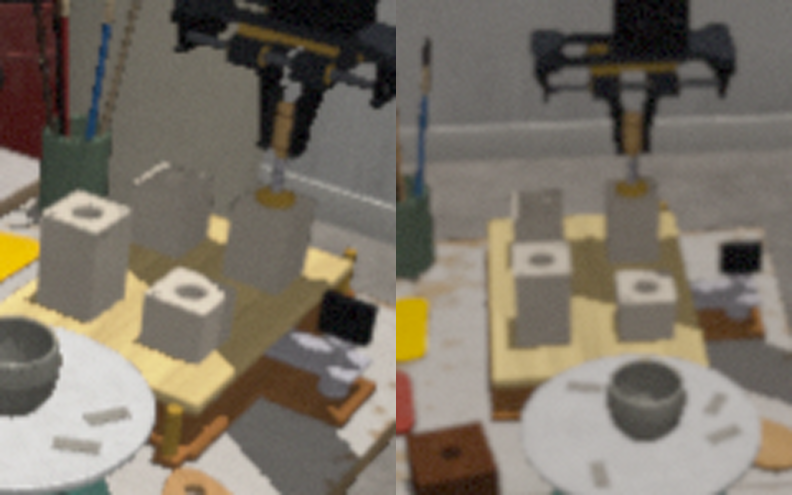

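Good; on to mould_4.

Request:
drive_tool:
  offset:
    - [-0.01,0,0]
    - [-0.04,0,0]
    - [-0.08,0,0]
    - [-0.11,0,0]
    - [-0.12,0,0]
    - [-0.12,0,0]
  angular:
    - [0,0,0]
    - [0,0,0]
    - [0,0,0]
    - [0,0,0]
    - [0,0,0]
    - [0,0,0]

```text
time_s: 64.08
tool_pos: [0.4766, -0.3022, 0.2928]
tool_rot: [-54.4, 89.9, -54.4]
force: [-0.5, -0.2, -1.2]
grip_width: 0.0173
```

```bash
python3 - <<'E'
from h import *
st(); go([.5688,-.1642,.28],0)
E
```

```text
t 64.08 pos [ 0.4766 -0.3022  0.2928] jaw psi 0.04 xdown [ 0.0011 -0.0015 -1.    ] F [-0.47 -0.17 -1.17] w 0.0173 q [32.6  6.7 -3.2 90.1  0.4 83.1 29.4]
off [0.0126, 0.138, 0.0923] ang [0.0008, 0.0011, 0.0015] | dist 0.166 deg 0.1
```

Request:
drive_tool:
  offset:
    - [0.002,0.033,0.022]
    - [0.005,0.075,0.05]
    - [0.009,0.115,0.077]
    - [0.012,0.133,0.089]
    - [0.0125,0.138,0.0923]
    - [0.0125,0.138,0.0923]
    - [0.0125,0.138,0.0923]
  angular:
    - [0.001,0.001,0.002]
    - [0.001,0.001,0.002]
    - [0.001,0.001,0.002]
    - [0.001,0.001,0.002]
    - [0.001,0.001,0.002]
    - [0.001,0.001,0.002]
    - [0.001,0.001,0.002]

```text
time_s: 64.95
tool_pos: [0.568, -0.166, 0.2799]
tool_rot: [-155.5, 90.0, -155.6]
force: [-0.5, -0.2, -1.9]
grip_width: 0.0168
```

```bash
python3 - <<'E'
from h import *
st(); go([.5688,-.1642,.1735],0)
E
```

```text
t 64.95 pos [ 0.568  -0.166   0.2799] jaw psi -0.16 xdown [-6.e-04 -3.e-04 -1.e+00] F [-0.52 -0.17 -1.87] w 0.0168 q [ 22.3  10.6 -10.   87.2   1.9  82.4  12.1]
off [0.1064, 0.0018, 0.0008] ang [-0.0028, -0.0006, 0.0003] | dist 0.106 deg 0.2
```

Request:
drive_tool:
  offset:
    - [0.02,0.002,0.001]
    - [0.04,0.002,0.001]
    - [0.06,0.002,0.001]
    - [0.075,0.002,0.001]
    - [0.09,0.002,0.001]
    - [0.1,0.002,0.001]
    - [0.105,0.002,0.001]
    - [0.107,0.002,0.001]
    - [0.108,0.002,0.001]
    - [0.109,0.002,0.001]
  angular:
    - [-0.003,0,0]
    - [-0.003,0,0]
    - [-0.003,0,0]
    - [-0.003,0,0]
    - [-0.003,0,0]
    - [-0.003,0,0]
    - [-0.003,0,0]
    - [-0.003,0,0]
    - [-0.003,0,0]
    - [-0.003,0,0]

```text
time_s: 66.2
tool_pos: [0.5695, -0.1641, 0.1735]
tool_rot: [-41.2, 89.9, -41.2]
force: [-3.2, 1.3, 11.3]
grip_width: 0.0171
```

```bash
python3 - <<'E'
from h import *
st()
E
```

```text
t 66.2 pos [ 0.5695 -0.1641  0.1735] jaw psi 0.01 xdown [ 0.0012 -0.0011 -1.    ] F [-3.24  1.28 11.31] w 0.0171 q [ 22.2  13.7 -10.1  95.8   2.6  70.7  11.5]
```

Request:
drive_tool:
  offset:
    - [0.002,0,0]
    - [0.002,0,0]
    - [0.002,0,0]
    - [0.002,0,0]
    - [0.002,0,0]
    - [0.002,0,0]
    - [0.002,0,0]
    - [0.002,0,0]
    - [0.002,0,0]
    - [0.002,0,0]
  angular:
    - [0,0.001,0.001]
    - [0,0.001,0.001]
    - [0,0.001,0.001]
    - [0,0.001,0.001]
    - [0,0.001,0.001]
    - [0,0.001,0.001]
    - [0,0.001,0.001]
    - [0,0.001,0.001]
    - [0,0.001,0.001]
    - [0,0.001,0.001]

```text
time_s: 67.45
tool_pos: [0.5695, -0.1642, 0.1736]
tool_rot: [-35.2, 89.9, -35.2]
force: [-3.5, 1.2, 7.7]
grip_width: 0.0171
```

Request:
drive_tool:
  offset:
    - [0.002,0,0]
    - [0.002,0,0]
    - [0.002,0,0]
    - [0.002,0,0]
    - [0.002,0,0]
    - [0.002,0,0]
    - [0.002,0,0]
    - [0.002,0,0]
    - [0.002,0,0]
    - [0.002,0,0]
  angular:
    - [0,0.001,0.001]
    - [0,0.001,0.001]
    - [0,0.001,0.001]
    - [0,0.001,0.001]
    - [0,0.001,0.001]
    - [0,0.001,0.001]
    - [0,0.001,0.001]
    - [0,0.001,0.001]
    - [0,0.001,0.001]
    - [0,0.001,0.001]

```text
time_s: 68.7
tool_pos: [0.5695, -0.1642, 0.1736]
tool_rot: [-8.7, 90.0, -8.7]
force: [-3.0, 1.6, 6.3]
grip_width: 0.0171
```

```bash
python3 - <<'E'
from h import *
st()
snap('scene','scene28'); snap('side','side28')
a=cv2.imread('pics/scene28.png');b=cv2.imread('pics/side28.png')
cv2.imwrite('pics/s28.png',np.hstack([cv2.resize(a[90:240,290:410],None,fx=3.3,fy=3.3,interpolation=cv2.INTER_CUBIC),cv2.resize(b[80:230,220:340],None,fx=3.3,fy=3.3,interpolation=cv2.INTER_CUBIC)]))
E
```

```text
t 68.7 pos [ 0.5695 -0.1642  0.1736] jaw psi 0.01 xdown [ 5.e-04 -1.e-04 -1.e+00] F [-2.96  1.58  6.3 ] w 0.0171 q [ 22.2  13.8 -10.1  95.7   2.5  70.7  11.6]
```

View pics/s28.png

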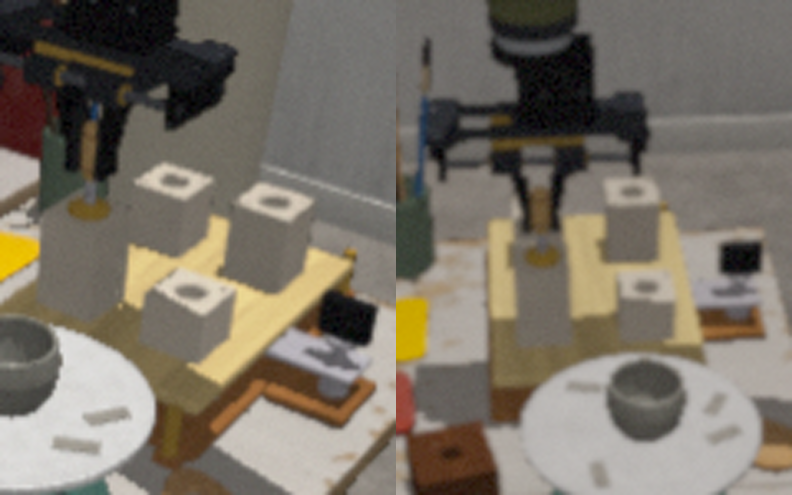

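Now the stand: target the pose where the rod was gripped, (0.6557, 0.0097).

Request:
drive_tool:
  offset:
    - [-0.01,0,0]
    - [-0.04,0,0]
    - [-0.08,0,0]
    - [-0.11,0,0]
    - [-0.12,0,0]
    - [-0.12,0,0]
  angular:
    - [0,0,0]
    - [0,0,0]
    - [0,0,0]
    - [0,0,0]
    - [0,0,0]
    - [0,0,0]

```text
time_s: 69.55
tool_pos: [0.5698, -0.1642, 0.2938]
tool_rot: [-13.2, 89.9, -13.1]
force: [-0.1, 0.7, -2.8]
grip_width: 0.0173
```

```bash
python3 - <<'E'
from h import *
st(); go([.6557,.0097,.24],0)
E
```

```text
t 69.55 pos [ 0.5698 -0.1642  0.2938] jaw psi 0.01 xdown [ 1.4e-03 -3.0e-04 -1.0e+00] F [-0.1   0.66 -2.81] w 0.0173 q [ 22.2  10.5 -10.1  85.8   1.8  83.8  12.1]
off [0.0538, 0.1739, 0.0859] ang [0.0002, 0.0014, 0.0003] | dist 0.201 deg 0.1
```

Request:
drive_tool:
  offset:
    - [0,0.035,0.017]
    - [0.005,0.075,0.037]
    - [0.02,0.115,0.057]
    - [0.035,0.15,0.074]
    - [0.05,0.17,0.084]
    - [0.0538,0.174,0.086]
    - [0.0538,0.174,0.086]
    - [0.0538,0.174,0.086]
  angular:
    - [0,0.001,0]
    - [0,0.001,0]
    - [0,0.001,0]
    - [0,0.001,0]
    - [0,0.001,0]
    - [0,0.001,0]
    - [0,0.001,0]
    - [0,0.001,0]

```text
time_s: 70.55
tool_pos: [0.6559, 0.0074, 0.2408]
tool_rot: [-46.7, 89.9, -46.9]
force: [-0.4, -0.3, -1.6]
grip_width: 0.017
```

```bash
python3 - <<'E'
from h import *
st(); go([.6557,.0097,.18],0)
snap('scene','scene29'); snap('side','side29')
a=cv2.imread('pics/scene29.png');b=cv2.imread('pics/side29.png')
cv2.imwrite('pics/s29.png',np.hstack([cv2.resize(a[110:230,200:300],None,fx=4,fy=4,interpolation=cv2.INTER_CUBIC),cv2.resize(b[130:250,180:280],None,fx=4,fy=4,interpolation=cv2.INTER_CUBIC)]))
E
```

```text
t 70.55 pos [0.6559 0.0074 0.2408] jaw psi -0.15 xdown [ 0.0014 -0.0015 -1.    ] F [-0.36 -0.26 -1.62] w 0.017 q [  9.1  19.6 -15.8  81.    5.4  80.1  -6.9]
off [0.0608, 0.0024, -0.0003] ang [-0.0026, 0.0014, 0.0015] | dist 0.061 deg 0.2
```

View pics/s29.png

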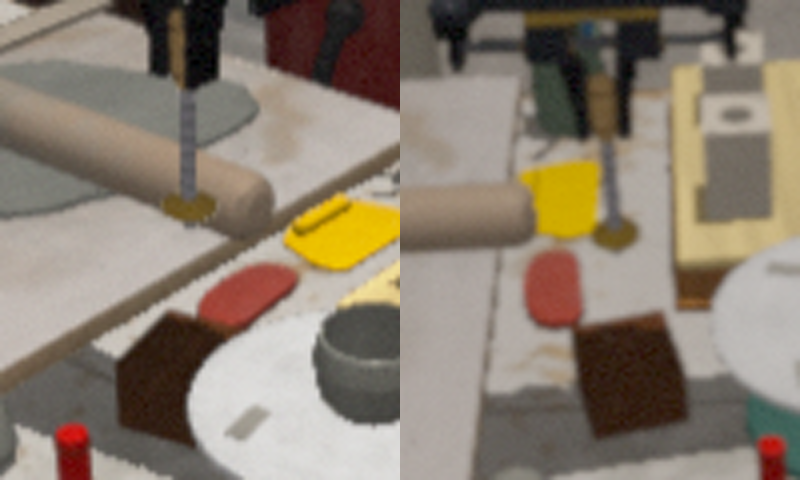

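Request:
drive_tool:
  offset:
    - [0.02,0.0024,0]
    - [0.04,0.0024,0]
    - [0.06,0.0024,-0.0003]
    - [0.07,0.0024,-0.0003]
    - [0.074,0.0024,-0.0003]
    - [0.074,0.0024,-0.0003]
  angular:
    - [-0.003,0.001,0.002]
    - [-0.003,0.001,0.002]
    - [-0.003,0.001,0.002]
    - [-0.003,0.001,0.002]
    - [-0.003,0.001,0.002]
    - [-0.003,0.001,0.002]

```text
time_s: 71.4
tool_pos: [0.6559, 0.0105, 0.1671]
tool_rot: [43.3, 89.9, 43.4]
force: [0.2, -0.7, -1.3]
grip_width: 0.0173
```

```bash
python3 - <<'E'
from h import *
st(); go([.6557,.0097,.1137],0)
E
```

```text
t 71.4 pos [0.6559 0.0105 0.1671] jaw psi 0.06 xdown [ 0.0011  0.001  -1.    ] F [ 0.23 -0.67 -1.29] w 0.0173 q [  9.1  21.9 -15.8  86.6   6.   72.4  -7.4]
off [0.0534, -0.0008, -0.0003] ang [0.0011, 0.0011, -0.001] | dist 0.053 deg 0.1
```

Request:
drive_tool:
  offset:
    - [0.008,-0.0008,-0.0003]
    - [0.016,-0.0008,-0.0003]
    - [0.026,-0.0008,-0.0003]
    - [0.036,-0.0008,-0.0003]
    - [0.044,-0.0008,-0.0003]
    - [0.049,-0.0008,-0.0003]
    - [0.052,-0.0008,-0.0003]
    - [0.053,-0.0008,-0.0003]
    - [0.054,-0.0008,-0.0003]
    - [0.0545,-0.0008,-0.0003]
  angular:
    - [0.001,0.001,-0.001]
    - [0.001,0.001,-0.001]
    - [0.001,0.001,-0.001]
    - [0.001,0.001,-0.001]
    - [0.001,0.001,-0.001]
    - [0.001,0.001,-0.001]
    - [0.001,0.001,-0.001]
    - [0.001,0.001,-0.001]
    - [0.001,0.001,-0.001]
    - [0.001,0.001,-0.001]

```text
time_s: 72.65
tool_pos: [0.6561, 0.0098, 0.1137]
tool_rot: [-2.4, 89.9, -2.4]
force: [-1.5, -0.7, 5.0]
grip_width: 0.0172
```

```bash
python3 - <<'E'
from h import *
st()
snap('scene','scene30'); snap('side','side30')
a=cv2.imread('pics/scene30.png');b=cv2.imread('pics/side30.png')
cv2.imwrite('pics/s30.png',np.hstack([cv2.resize(a[110:230,200:300],None,fx=4,fy=4,interpolation=cv2.INTER_CUBIC),cv2.resize(b[130:250,180:280],None,fx=4,fy=4,interpolation=cv2.INTER_CUBIC)]))
E
```

```text
t 72.65 pos [0.6561 0.0098 0.1137] jaw psi 0.01 xdown [ 0.0011 -0.     -1.    ] F [-1.52 -0.67  5.05] w 0.0172 q [  8.9  24.2 -15.5  89.8   6.9  66.9  -8. ]
```

View pics/s30.png

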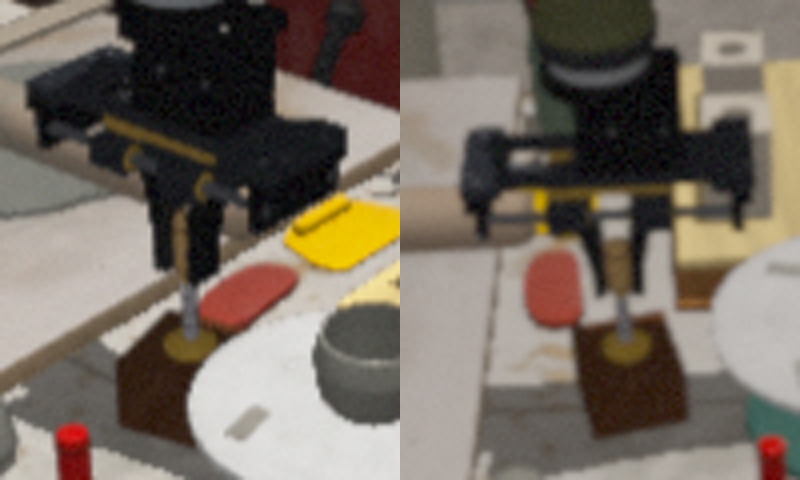

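Rod seated on the hole floor. Release to ~43 mm and rise, then look over everything.

Request:
drive_tool:
  offset:
    - [0,0,0]
    - [0,0,0]
    - [0,0,0]
    - [-0.02,0,0]
    - [-0.05,0,0]
    - [-0.09,0,0]
    - [-0.14,0,0]
    - [-0.18,0,0]
    - [-0.18,0,0]
  angular:
    - [0,0,0]
    - [0,0,0]
    - [0,0,0]
    - [0,0,0]
    - [0,0,0]
    - [0,0,0]
    - [0,0,0]
    - [0,0,0]
    - [0,0,0]
  fingers: 0

```text
time_s: 73.88
tool_pos: [0.6578, 0.0103, 0.3]
tool_rot: [1.8, 89.4, 1.8]
force: [0.7, 0.0, -1.6]
grip_width: 0.0435
```

```bash
python3 - <<'E'
from h import *
st(); go([.40,-.17,.31],-89)
E
```

```text
t 73.88 pos [0.6578 0.0103 0.3   ] jaw psi 0.01 xdown [ 1.070e-02  3.000e-04 -9.999e-01] F [ 0.71  0.03 -1.62] w 0.0435 q [  8.9  18.5 -16.   75.7   5.1  85.9  -6.6]
off [-0.0129, -0.1802, -0.2578] ang [1.5536, 0.0082, -0.0086] | dist 0.315 deg 89.0
```

Request:
drive_tool:
  offset:
    - [-0.02,-0.25,-0.268]
    - [-0.02,-0.25,-0.268]
    - [-0.02,-0.25,-0.268]
    - [-0.02,-0.25,-0.268]
    - [-0.02,-0.25,-0.268]
    - [-0.02,-0.25,-0.268]
    - [-0.02,-0.25,-0.268]
    - [-0.02,-0.25,-0.268]
    - [-0.02,-0.25,-0.268]
    - [-0.02,-0.25,-0.268]
  angular:
    - [1.554,0.008,-0.009]
    - [1.554,0.008,-0.009]
    - [1.554,0.008,-0.009]
    - [1.554,0.008,-0.009]
    - [1.554,0.008,-0.009]
    - [1.554,0.008,-0.009]
    - [1.554,0.008,-0.009]
    - [1.554,0.008,-0.009]
    - [1.554,0.008,-0.009]
    - [1.554,0.008,-0.009]

```text
time_s: 75.12
tool_pos: [0.3894, -0.2397, 0.3169]
tool_rot: [-59.7, 90.0, -148.7]
force: [-0.1, -0.9, 0.8]
grip_width: 0.0432
```

```bash
python3 - <<'E'
from h import *
st(); snap('wrist','w31'); snap('scene','scene31'); snap('side','side31')
a=cv2.imread('pics/scene31.png');b=cv2.imread('pics/side31.png')
cv2.imwrite('pics/s31.png',cv2.resize(a[120:290,150:420],None,fx=2.9,fy=2.9,interpolation=cv2.INTER_CUBIC))
E
```

```text
t 75.12 pos [ 0.3894 -0.2397  0.3169] jaw psi -88.99 xdown [-3.e-04 -2.e-04 -1.e+00] F [-0.07 -0.88  0.78] w 0.0432 q [ 2.930e+01 -6.800e+00 -9.000e-01  1.008e+02 -1.000e-01  8.590e+01
 -6.060e+01]
```

View pics/w31.png

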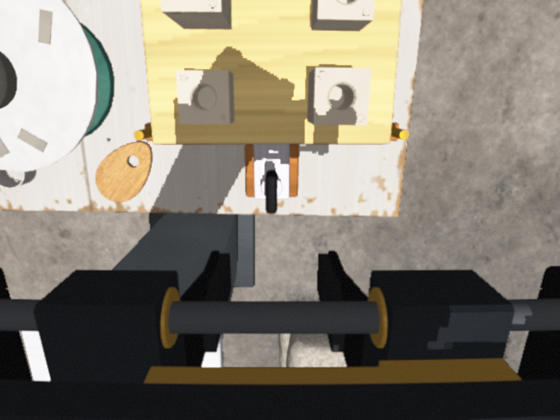

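View pics/s31.png

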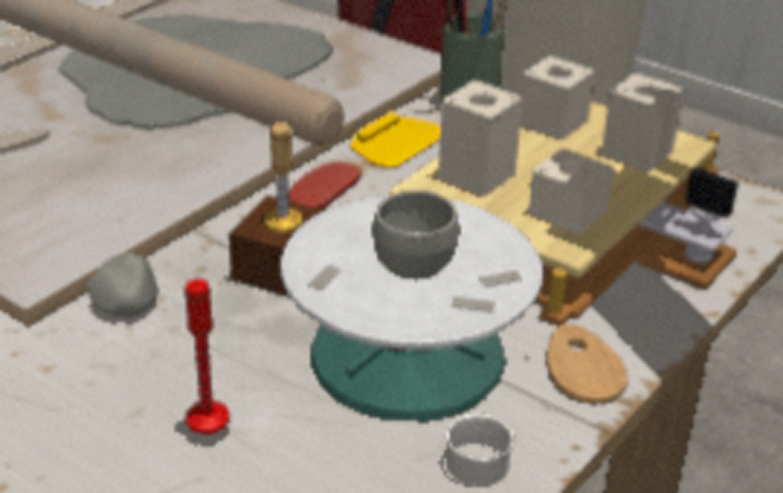

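View pics/side31.png

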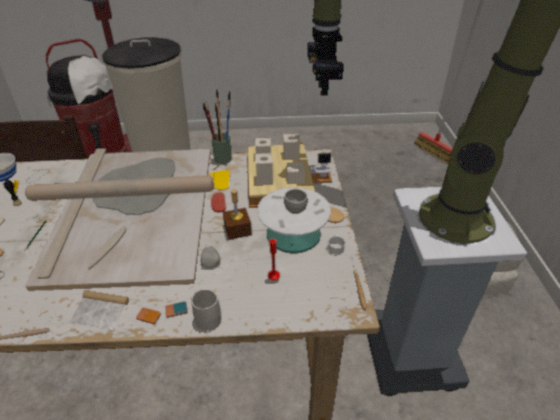

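```bash
python3 - <<'E'
import cv2
a=cv2.imread('pics/w31.png')
cv2.imwrite('pics/w31b.png',cv2.resize(a[120:220,220:320],None,fx=6,fy=6,interpolation=cv2.INTER_CUBIC))
E
```

```text
(no output)
```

View pics/w31b.png

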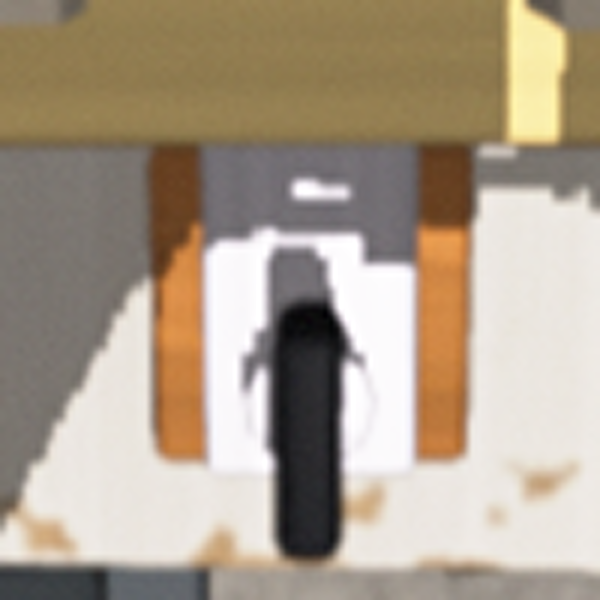

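```bash
python3 - <<'E'
from h import *
print(sign_off())
E
```

```text
the job is handed in; nothing more can be done
None
```

The job is done and handed in at about 75 s of robot time. sign_off reports no verdict.

**What I did**
- I turned the knob about 133° clockwise to level the board. All four moulds were present, and I stood them on the board in a 2x2 grid.
- mould_1 got knocked a few centimetres aside during the run, so I measured its place again before gripping it.
- I probed mould_1, mould_2, mould_3 and mould_4 in that order with the wooden-handled rod, not the red one. Each time I held it upright and pressed with about 6–12 N for about 2.5 s.
- I then put the rod back in its stand.

**What the last checks showed**
- **Probing:** The tool stopped at 170.5, 171.6, 172.5 and 173.6 mm for the four moulds. That matches the 1 mm rise per mould in pocket floor height, and the collar sat on the rim in the pictures taken during each hold.
- **Level:** The knob bar is parallel to the base tongue to about 1°, which is under 0.001 rad of tilt.
- **Scene:** All moulds are upright on the board, the rod is seated in its stand, and the other things in view look unmoved. The gripper is clear of everything.

**Where readings disagreed**
- Camera triangulation read heights about 2 mm low, which is within the calibration tolerance.
- One rough board-corner reading, taken just after levelling, suggested up to −0.007 rad of tilt. That is below what one picture can resolve, so I relied on the knob angle instead.

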